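# Clamp the heel block and set the batch drum to four

## Task

Get batch four ready to glue: push the maple heel block along the vise until its far end meets the end stop, then crank the vise handle until the sliding jaw presses the block firmly against the fixed jaw. Next turn the batch drum by its brass peg until four dots stand in the middle of its window, and only then swing the lock lever all the way in against the drum. Leave the block clamped and the other tools where they lie.

Things in the scene. Friction and masses are not known exactly. Their poses are not given: they have to be found in the camera images.
- vise: Low wooden bench vise, fixed to the bench left or right of the batch dial. Origin at bench level (z=0) below its channel; x along the channel away from the robot (yaw within 0.15 rad), y left. Plate top z=12 mm, x -145 to 100, y -215 to 105. Fixed jaw: face y=+45, x -45 to 65, top z=50. End stop: face x=+65, top z=50. Channel open towards the robot.
- heel_block: Loose maple block 120 (x) x 60 (y) x 40 mm, with a narrower crest 100 x 40 up to z=50; 0.3 kg, slides with 2 to 6 N. Origin: centre of its underside. Lies on the vise plate between the open jaws, 30 to 60 mm short of the end stop, near end jutting towards the robot, up to 0.06 rad askew. Home: origin at x=+5 in the vise's frame; clamped: y=+15.
- jaw (a joint): Sliding jaw (at vise x -40 to +60, top z=51 mm) on the -y side of the block. Slide in m: 0 open, its face then at vise y=-43 mm; moves to +y, 0.028 when it holds the block flat on the fixed jaw. Driven by the crank, 16 mm per rad.
- crank (a joint): Crank angle, rad: 0 at the start, grows clockwise seen from above and closes the jaw; the jaw clamps the block at about 1.75. Needs about 3 N at the knob while free, stays where it is left; 8 to 12 N at the knob clamps well. Its upright axis is at x=+10, y=-145 mm in the vise's frame, on a gearbox with top at z=48 mm.
- crank_knob (a point): Centre of the top of the crank's upright round wooden knob: 20 mm diameter, 45 mm tall, top at z=103 mm, on an arm at z=47 to 62 mm, 50 mm from the crank's axis. Its direction from the axis in the vise's frame is -0.35 - crank angle (rad, counter-clockwise from +x).
- batch_dial: Batch-number dial on a wooden plate, fixed to the bench. Origin at bench level (z=0) on the drum's upright axis; x away from the robot (yaw within 0.15 rad), y left. Plate 10 mm thick, x -95 to 95, y -200 to 90 mm. Light wooden drum, radius 82, top z=43.5. Over its middle a fixed steel mask disc, radius 58, top z=50, with a window; brass cap in its centre up to z=58.
- window (a point): Centre of the brass-rimmed window in the mask (28 x 30 mm), 38 mm from the drum's axis on the robot's side. One group of 1 to 6 black dots on the drum shows in it.
- drum (a joint): Drum angle, rad; grows counter-clockwise seen from above. Number n is centred in the window at (n-1) x 1.047: one dot at 0, four dots at 3.142, six at 5.236. Starts between 0.3 and 2.2; stops at -0.2 and 5.4. Needs 1.5 N at the peg and stays where it is left.
- drum_peg (a point): Centre of the top of the drum's upright brass peg: 16 mm diameter, 70 mm from the drum's axis, top at z=83.5 mm, standing 40 mm above the drum. Its direction from the axis in the dial's frame is drum angle - 2.442 (rad, counter-clockwise from +x).
- lock_lever (a joint): Lock lever angle, rad: -0.9 swung fully away from the drum, 0 fully in (a stop), its cork pad on the drum's rim. Starts between -0.9 and -0.6. Needs 1 N at the knob and stays where it is left. Its upright axis is at x=+75, y=-99 mm in the dial's frame.
- lock_knob (a point): Centre of the top of the lever's upright round wooden knob: 18 mm diameter, top at z=68 mm, on a flat bar with top at z=28 mm, 105 mm from the lever's axis in direction 3.142 - lever angle (rad, counter-clockwise from the dial's +x): fully in, it is at x=-30, y=-99 mm in the dial's frame.
- finger_plane: Brass finger plane, 29 x 60 x 31 mm, loose on the bench near the robot, in front of the two fixtures: leave it alone. Origin: centre of its underside.
- sanding_block: Loose sanding block, 46 x 90 x 27 mm, on the bench left of the fixtures: leave it alone. Origin: centre of its underside.

How it is judged:
By the outcome, as a careful person would: the job done as asked, in the order asked, and still so for the second after the job is handed in, with the robot touching nothing.
It also fails if it takes over 64 s, if anything falls off the work surface, if the arm or the gripper's body presses on something with over 40 N, if the wrist force passes 120 N, or if a joint passes its speed limit or range.

## Robot

A 6-joint arm with a two-finger parallel gripper is mounted at the origin on a cart in front of the work surface, level with it; the furniture and walls round the work are solid. World frame = base frame: x ahead of the robot, y to its left, z up, the work surface at z = 0. Lengths are in mm, angles in rad, forces in N, time in s.
With the tool pointing down it reaches from about 350 to 975 mm from the base axis. Payload 7.1 kg.
Tool frame: the origin (TCP) lies midway between the tips of the shut fingers; the grasp point (between the pads) lies pinch_z behind it (pinch_z is the distance from the TCP to the grasp point, in mm); z points along the fingers, y is the line along which they close (so a half turn about z gives the same grasp; the last joint's range is limited). The gripper opens to 88 mm and grips with 3 to 60 N. Pads are 20 mm wide; open, the fingers measure 115 mm over their backs; the gripper's body (75 mm by 178 mm) begins 61 mm behind the grasp point.
Start: joints at [1.273, 0.423, 1.63, -0, 1.089, -0.019], TCP at [171.97, 600.858, 189.675] pointing down, gripper open.
Joint ranges: [-3, 3], [-0.9, 2.11], [0.09, 2.58], [-1.31, 4.45], [0.11, 2.69], [-2.54, 2.54]. Speed limits (rad/s): [2.39, 2.39, 3.01, 3.14, 3.14, 3.14].

## Interface

Orientations are given as a rotation vector (axis times angle).
In Python, from workcell import get_obs, get_image, close_job, pinch_z gives the robot as it stands.
- The arm moves only by the tool jog_arm, never from a script. Its argument "commands" is a list of rows, each a list of 3 entries, a list of its own where there are three numbers: the gripper command: -1 is shut, 1 is fully open, values between are in proportion, then the shift along the tool's x, y, z as a fraction of full scale, then the turn, a rotation vector about the tool's x, y, z as a fraction of full scale. In form: [[gripper, [tx, ty, tz], [rx, ry, rz]], ...]. A call has 1 to 10 rows; each row shifts and turns the commanded pose from where the row before left it, along the tool's axes as they then stand; what a row does not reach is not made up. Full scale, the value 1, is 0.1 m for a shift and 45 degrees for a turn. A row lasts 1/10 s, in which the tool goes at most 50 mm and 8.59 degrees, less where a joint would pass 70% of its speed; a pose out of reach is approached as far as the arm can. A call with a number of a shift or a turn outside -1 to 1 is refused whole. A call with a gripper value outside its range is refused whole. The fingers move at their own pace and stop on an object; the grip force is fixed at half the most. Time passes only in rows, so rows that do not move let the fingers close. It gives the time, the measured TCP pose, the force, the opening and the grip force at its end, in the units of the state.
- get_obs(): the state, without advancing time (a new reading comes with each control period).
- get_image(name): name is "scene" or "top" or "wrist"; returns a dict with "image" (384x512x3 uint8, blue, green, red), "z_map" (384x512 float32, mm along the optical axis (not along the pixel's ray), 0 where there is no reading), "intrinsics" (3x3 intrinsics, pixels), "eye" and "orientation" of the camera in the world; the wrist camera has in their place "mount" (4x4, takes a point from camera to tool coordinates, whose origin is the TCP and whose axes are the flange's). Camera axes: x right, y down, z forward; pixel columns grow to the right and rows downward; lengths in mm; the calibration is good to about 2 mm. A picture is of the moment at which its call begins: read the wrist's pose just before it.
- close_job(): hands the job in; it is judged then, once.
The state is a dict: "t": time; "qpos": joint angles; "qvel": joint speeds; "joint_torque": joint torques, N m; "ee_pos": TCP position; "orientation": TCP orientation; "ft_force": force on the tool from outside, world axes, zero at the start; "moment": the same for the moment, N m; "width": finger opening in mm; "grasp_force": force on a finger pad.
Only numpy, scipy, OpenCV 4.12 (cv2) and the standard library are available. Lean on these libraries where they do the work, as an engineer would, in place of code of your own. Each camera call takes 0.05 s, during which the arm holds its last target. There are 200 camera calls.

## Working session

There is one attempt and no reset: what is moved stays moved. The work goes in short steps, Python scripts to look and compute and a tool call to move; the robot and the scene stay as the last step left them, time stands still between calls to the robot, and variables do not carry over. Pictures are saved under pics/ and viewed, at most 10 in all, crops included, and the job is handed in when it is done.

Besides the shell and the picture viewer there is one more tool, called by a JSON object that holds its "method" and its "body", one argument or row to a line. jog_arm: Moves the arm, as the interface text tells. Its arguments: {"type":"object","properties":{"commands":{"type":"array","items":{"type":"array"}}},"required":["commands"]}

```bash
mkdir -p pics; ls
cat > h.py <<'E'
import numpy as np,cv2
from scipy.spatial.transform import Rotation as R
from workcell import *
def pts(name):
    o=get_obs(); d=get_image(name); z=d["z_map"]; K=np.array(d["intrinsics"]); v,u=np.mgrid[:384,:512]
    P=np.stack([(u-K[0,2])/K[0,0]*z,(v-K[1,2])/K[1,1]*z,z],-1)
    if name=="wrist":
        M=np.array(d["mount"]); P=P@M[:3,:3].T+M[:3,3]
        P=P@R.from_rotvec(o["orientation"]).as_matrix().T+o["ee_pos"]
    else:
        q=np.array(d["orientation"]); Q=q if q.shape==(3,3) else (R.from_rotvec(q).as_matrix() if q.size==3 else R.from_quat(q).as_matrix())
        P=P@Q.T+np.array(d["eye"])
    P[z==0]=np.nan
    return d["image"],P
E
python3 - <<'E'
from h import *
print(pinch_z if not callable(pinch_z) else pinch_z()); o=get_obs(); print(o)
d=get_image("top"); print(d["eye"],d["orientation"],d["intrinsics"])
im,P=pts("top"); np.savez("top.npz",im=im,P=P)
cv2.imwrite("pics/top.png",cv2.resize(im,(800,600)))
print(P[::48,::64].round().tolist())
E
```

```text
pics
18.700000000000003
{'t': 0.0, 'qpos': array([ 1.27299502e+00,  4.23849056e-01,  1.63068427e+00, -3.27041752e-05,
        1.08858965e+00, -1.89670696e-02]), 'qvel': array([-1.16958372e-03, -2.88067394e-04, -4.81476662e-04, -7.21404236e-04,
        8.35234522e-05, -9.11125876e-04]), 'joint_torque': array([-3.21849388e-03, -5.44614995e+01, -2.73667341e+01,  6.41892012e-02,
        2.29530578e-02, -1.53986175e-04]), 'ee_pos': array([171.80960579, 600.29273501, 188.89885557]), 'orientation': array([-4.36520973e-01, -3.11090202e+00,  2.38075849e-03]), 'ft_force': array([-0.17759034,  0.17981878, -0.5918783 ]), 'moment': array([ 0.02304948,  0.00596979, -0.01176521]), 'grasp_force': 0.0, 'width': 87.95033056665407}
[ 438.00412301   84.36691121 1748.54848029] [-2.21413443  2.16704094 -0.07429906] [[443.41925343   0.         251.92301684]
 [  0.         443.41925343 196.42567329]
 [  0.           0.           1.        ]]
[[[1140.0, 901.0, 366.0], [1142.0, 694.0, 372.0], [1138.0, 485.0, 389.0], [1143.0, 283.0, 389.0], [1132.0, 81.0, 418.0], [1138.0, -118.0, 417.0], [1140.0, -315.0, 421.0
[... 629 characters left out ...]
559.0, 576.0, -26.0], [562.0, 315.0, 8.0], [568.0, 63.0, 4.0], [570.0, -183.0, 46.0], [579.0, -443.0, 1.0], [585.0, -699.0, -3.0]], [[358.0, 1059.0, 5.0], [363.0, 814.0, -5.0], [368.0, 561.0, 0.0], [374.0, 311.0, -6.0], [380.0, 60.0, 21.0], [384.0, -192.0, 2.0], [388.0, -467.0, -76.0], [395.0, -694.0, 5.0]], [[52.0, 1488.0, -790.0], [57.0, 1134.0, -807.0], [66.0, 768.0, -798.0], [74.0, 405.0, -793.0], [109.0, 45.0, -598.0], [188.0, -206.0, -74.0], [192.0, -470.0, -85.0], [103.0, -1050.0, -798.0]], [[-218.0, 1481.0, -806.0], [133.0, 572.0, 546.0], [162.0, 375.0, 651.0], [-193.0, 397.0, -791.0], [43.0, 54.0, 139.0], [-178.0, -324.0, -792.0], [-11.0, -483.0, -125.0], [-166.0, -1050.0, -800.0]]]
```

View pics/top.png

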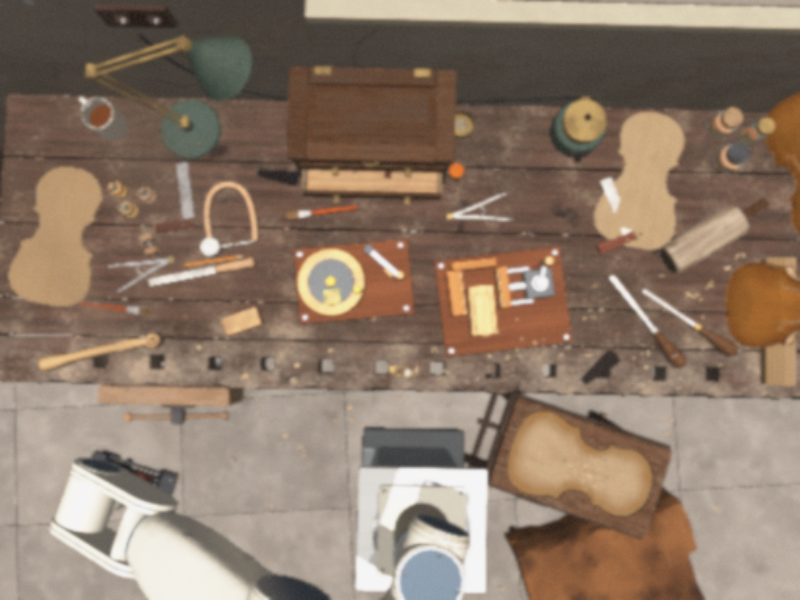

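The top view shows the dial on the left, with its drum at about view px (332,282). The vise is on the right, with plate corners near (438,268), (557,249), (572,336) and (449,354). The finger plane is near (402,370) and the sanding block near (240,320).

Run:
```python
from h import *
d=np.load("top.npz"); P=d["P"]
eye=np.array([438.004,84.367,1748.548]);Q=R.from_rotvec([-2.21413443,2.16704094,-0.07429906]).as_matrix();K=np.array([[443.419,0,251.923],[0,443.419,196.426],[0,0,1]])
def at(u,v,z):
    r=Q@np.linalg.inv(K)@[u*.64,v*.64,1]; return (eye+r*(z-eye[2])/r[2]).round(1)
for n,u,v,z in [("drum",331,282,43),("capd",331,282,43),("dplate TL",296,250,10),("TR",407,240,10),("BR",413,312,10),("BL",301,322,10),
 ("vTL",437,264,12),("vTR",561,248,12),("vBR",571,338,12),("vBL",445,355,12),("knob",540,284,103),("blk",483,310,50),("plane",402,370,31)]: print(n,at(u,v,z))
M=get_image("wrist"); print(M["mount"],M["intrinsics"])
```

```text
drum [605.7 235.1  43. ]
capd [605.7 235.1  43. ]
dplate TL [688.2 328.6  10. ]
TR [719.9  48.7  10. ]
BR [537.7  30.   10. ]
BL [506.5 310.5  10. ]
vTL [660.2 -28.1  12. ]
vTR [ 707.7 -340.9   12. ]
vBR [ 480.9 -367.3   12. ]
vBL [431.7 -52.1  12. ]
knob [ 605.9 -268.9  103. ]
blk [ 544.1 -140.7   50. ]
plane [392.5  55.   31. ]
[[ 5.95724597e-04 -9.54548803e-01 -2.98054069e-01  8.31863540e+01]
 [ 9.99999242e-01  8.89838102e-04 -8.51086349e-04 -5.29189192e-01]
 [ 1.07762332e-03 -2.98053336e-01  9.54548609e-01 -1.93966053e+02]
 [ 0.00000000e+00  0.00000000e+00  0.00000000e+00  1.00000000e+00]] [[322.12822898   0.         263.17126497]
 [  0.         322.12822898 199.99228098]
 [  0.           0.           1.        ]]
```

{"method": "jog_arm", "body": {
  "commands": [
    [1,[-0.32,-0.32,-0.115],[0,0,0]],
    [1,[-0.32,-0.32,-0.115],[0,0,0]],
    [1,[-0.32,-0.32,-0.115],[0,0,0]],
    [1,[-0.32,-0.32,-0.115],[0,0,0]],
    [1,[-0.32,-0.32,-0.115],[0,0,0]],
    [1,[-0.32,-0.32,-0.115],[0,0,0]],
    [1,[-0.32,-0.32,-0.115],[0,0,0]],
    [1,[-0.32,-0.32,-0.115],[0,0,0]],
    [1,[-0.32,-0.32,-0.115],[0,0,0]],
    [1,[-0.32,-0.32,-0.115],[0,0,0]]
  ]
}}

```text
t: 1.15
ee_pos: [391.9, 203.4, 305.2]
orientation: [0.436, 3.111, 0.0]
ft_force: [0.1, 0.2, 0.1]
width: 87.5
grasp_force: 0.0
```

{"method": "jog_arm", "body": {
  "commands": [
    [1,[-0.32,-0.32,-0.115],[0,0,0]],
    [1,[-0.32,-0.32,-0.115],[0,0,0]],
    [1,[-0.32,-0.32,-0.115],[0,0,0]],
    [1,[-0.32,-0.32,-0.115],[0,0,0]],
    [1,[0,0,0],[0,0,-0.18]],
    [1,[0,0,0],[0,0,-0.18]],
    [1,[0,0,0],[0,0,-0.16]],
    [1,[0,0,0],[0,0,0]],
    [1,[0,0,0],[0,0,0]]
  ]
}}

```text
t: 2.05
ee_pos: [479.2, 46.9, 350.5]
orientation: [0.198, -3.135, -0.0]
ft_force: [0.4, -0.3, -0.1]
width: 87.9
grasp_force: 0.0
```

Run:
```python
from h import *
o=get_obs(); print(o["t"],o["ee_pos"],o["orientation"],o["qpos"])
im,P=pts("wrist"); np.savez("w1.npz",im=im,P=P)
cv2.imwrite("pics/w1.png",cv2.resize(im,(800,600),interpolation=cv2.INTER_CUBIC))
```

```text
2.05 [479.21612735  46.87543312 350.52101463] [ 1.98112004e-01 -3.13494490e+00 -2.54304242e-05] [ 7.27756780e-02  4.49737105e-02  1.74651094e+00  2.04956366e-05
  1.35050200e+00 -1.62424675e+00]
```

View pics/w1.png

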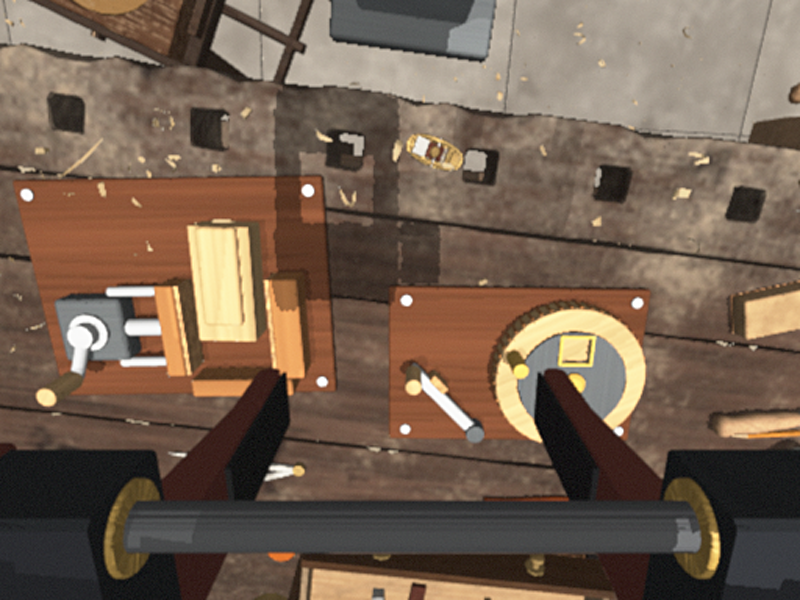

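The wrist view is upside down, with the robot side at the top.
- **Vise:** on the left, plate corners (14,181), (322,177) and (335,391), crank knob top (46,397), block (225,285).
- **Dial:** on the right, plate corners (390,287), (649,290) and (388,437), cap (578,381), peg (521,371), lever knob (414,385).

Next I'll fit the two frames.

```bash
cat >> h.py <<'E'
def cam():
    o=get_obs(); d=get_image("wrist"); M=np.array(d["mount"]); T=R.from_rotvec(o["orientation"]).as_matrix()
    return T@M[:3,:3], T@M[:3,3]+o["ee_pos"], np.array(d["intrinsics"]), d["image"]
def at(C,u,v,z):
    r=C[0]@np.linalg.inv(C[2])@[u,v,1]; return C[1]+r*(z-C[1][2])/r[2]
def fit(loc,w):
    loc=np.array(loc,float);w=np.array(w)[:,:2]; lc,wc=loc.mean(0),w.mean(0); a=loc-lc;b=w-wc
    th=np.arctan2((a[:,0]*b[:,1]-a[:,1]*b[:,0]).sum(),(a*b).sum()); Q=np.array([[np.cos(th),-np.sin(th)],[np.sin(th),np.cos(th)]])
    t=wc-Q@lc; return th,t,Q,(loc@Q.T+t-w)
E
python3 - <<'E'
from h import *
C=cam(); s=.64
def W(l): return [at(C,u*s,v*s,z) for u,v,z in l]
v=fit([(-145,-215),(-145,105),(100,105)],W([(14,181,12),(322,177,12),(335,391,12)]))
d=fit([(-95,-200),(-95,90),(95,-200),(0,0)],W([(390,287,10),(649,290,10),(388,437,10),(578,381,58)]))
print(v[0],v[1],v[3].round(1)); print(d[0],d[1],d[3].round(1))
def loc(f,p): return (f[2].T@(p[:2]-f[1])).round(1)
k=loc(v,W([(46,397,103)])[0]); print("crank knob",k,k-[10,-145],np.hypot(*(k-[10,-145])))
for n,p in zip("block crest corners",W([(188,225,50),(239,223,50),(249,343,50),(197,340,50)])): print("crest",loc(v,p))
p=loc(d,W([(522,370,83.5)])[0]); print("peg",p,np.hypot(*p),np.arctan2(p[1],p[0])+2.442)
for uv in [(414,387),(440,383)]:
  l=loc(d,W([(*uv,68)])[0]); q=l-[75,-99]; print("lever",l,np.hypot(*q),np.pi-np.arctan2(q[1],q[0])%(2*np.pi))
im,P=C[3],np.load("w1.npz")["P"]
for n,(x,y) in dict(knob=(46,397),block=(215,290),cap=(578,381),peg=(522,369),plate=(100,230),dpl=(450,320)).items():
  print(n,np.nanmedian(P[int(y*s)-1:int(y*s)+2,int(x*s)-1:int(x*s)+2].reshape(-1,3),0).round(1))
a=im[170:290,10:160]; b=im[170:290,240:420]
cv2.imwrite("pics/c1.png",cv2.resize(np.hstack([a,b]),None,fx=2.4,fy=2.4,interpolation=cv2.INTER_CUBIC))
E
```

```text
0.140197856331408 [ 585.67391841 -134.94727048] [[-0.9 -2.9]
 [-1.5  0.8]
 [ 2.4  2.1]]
0.11875514011596607 [604.42747016 237.54085169] [[-2.1 -2.5]
 [-3.6  3.4]
 [ 1.1  1.1]
 [ 4.6 -2. ]]
crank knob [  55.8 -161.7] [ 45.8 -16.7] 48.74966666552705
crest [-101.4  -23.3]
crest [-102.7   26.7]
crest [22.2 22.9]
crest [ 18.2 -31.2]
peg [-27.6 -63.7] 69.42225867832305 0.4623399009992373
lever [  -0.6 -170.8] 104.26216955348666 -0.7596236824894897
lever [  -5.4 -143.9] 92.08783850216054 -0.5093134569983788
knob [ 663.3 -288.3  102.5]
block [ 546.6 -142.4   60.7]
cap [599.2 237.9  56. ]
peg [584.1 171.   82.3]
plate [ 512.3 -280.7   11.5]
dpl [563.6 100.7   8.3]
```

View pics/c1.png

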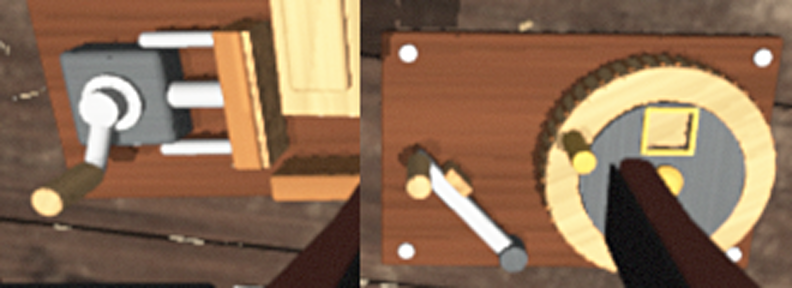

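The close-up shows the crank knob top and the peg clear of their fingers. The lever knob sits at the bar end, at about -0.76, and the drum is near 0.5. I'll go behind the block with the fingers about 30 mm apart.

{"method": "jog_arm", "body": {
  "commands": [
    [-0.32,[0,0,0],[0,0,-0.018]],
    [-0.32,[0.081,-0.279,0.357],[0,0,0]],
    [-0.32,[0.081,-0.279,0.357],[0,0,0]],
    [-0.32,[0.081,-0.279,0.357],[0,0,0]],
    [-0.32,[0.081,-0.279,0.357],[0,0,0]],
    [-0.32,[0.081,-0.279,0.357],[0,0,0]],
    [-0.32,[0.081,-0.279,0.357],[0,0,0]],
    [-0.32,[0.081,-0.279,0.357],[0,0,0]],
    [-0.32,[0,0,0],[0,0,0]],
    [-0.32,[0,0,0],[0,0,0]]
  ]
}}

```text
t: 3.15
ee_pos: [450.9, -154.7, 100.3]
orientation: [0.223, -3.132, -0.001]
ft_force: [0.8, 0.4, 0.8]
width: 29.5
grasp_force: 0.0
```

Run:
```python
from h import *
o=get_obs(); print(o["t"],o["ee_pos"],o["orientation"],o["width"])
im,P=pts("wrist"); np.savez("w2.npz",im=im,P=P)
cv2.imwrite("pics/w2.png",cv2.resize(im,(800,600),interpolation=cv2.INTER_CUBIC))
```

```text
3.15 [ 450.86872094 -154.67217046  100.31819897] [ 2.22573487e-01 -3.13213023e+00 -1.39652584e-03] 29.47156569804463
```

View pics/w2.png

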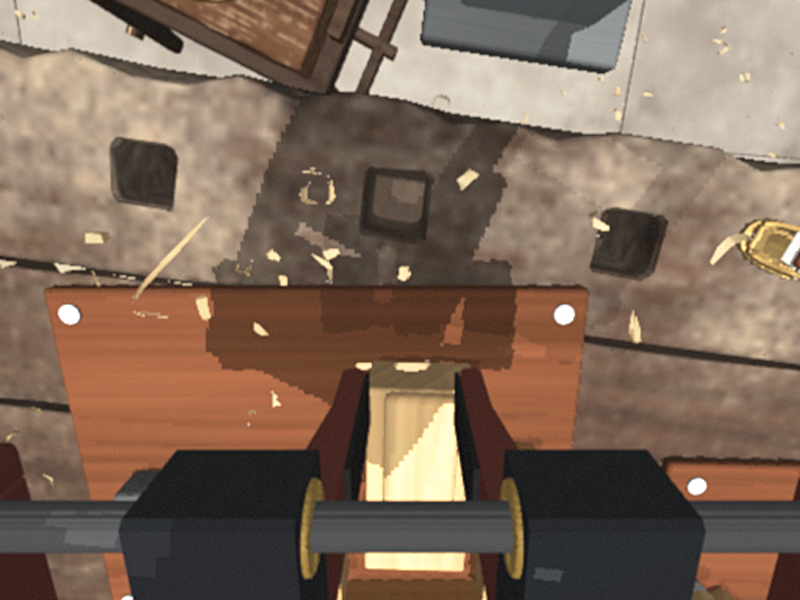

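The block's near end shows between the fingertips: face bottom edge at about (412,363), top edge at about (412,388). The plate's near corners are (47,288) and (587,288).

Run:
```python
from h import *
C=cam(); s=.64
w=[at(C,u*s,v*s,12) for u,v in [(47,288),(587,288)]]
e=w[1]-w[0]; th=np.arctan2(-e[0],e[1]); ex=np.array([np.cos(th),np.sin(th)]); ey=np.array([-np.sin(th),np.cos(th)])
m=(w[0]+w[1])[:2]/2; o=m+145*ex+55*ey
print(np.hypot(*e[:2]),th,o)
for u,v,z in [(370,363,12),(452,363,12),(372,388,52),(456,388,52)]:
  p=at(C,u*s,v*s,z)[:2]-o; print(z,(p@ex).round(1),(p@ey).round(1))
p=get_obs()["ee_pos"][:2]-o; print("tcp",p@ex,p@ey)
```

```text
313.69979015744474 0.14403276263016332 [ 585.5372387  -135.15649207]
12 -97.9 -25.3
12 -97.9 24.6
52 -100.6 -21.0
52 -100.6 23.6
tcp -134.64696434305685 0.25748004006268843
```

{"method": "jog_arm", "body": {
  "commands": [
    [-0.32,[0,0,0.38],[0,0,0]],
    [-0.32,[0,0,0.37],[0,0,0]],
    [-0.32,[-0.15,0,0],[0,0,0]],
    [-0.32,[-0.08,0,0],[0,0,0]],
    [-0.32,[-0.08,0,0],[0,0,0]],
    [-0.32,[-0.08,0,0],[0,0,0]],
    [-0.32,[-0.08,0,0],[0,0,0]],
    [-0.32,[-0.08,0,0],[0,0,0]],
    [-0.32,[-0.06,0,0],[0,0,0]]
  ]
}}

```text
t: 4.15
ee_pos: [511.8, -145.6, 26.7]
orientation: [0.226, -3.133, -0.0]
ft_force: [-5.8, 0.1, 5.2]
width: 29.8
grasp_force: 2.9
```

{"method": "jog_arm", "body": {
  "commands": [
    [-0.32,[-0.04,0,0],[0,0,0]],
    [-0.32,[-0.03,0,0],[0,0,0]],
    [-0.32,[-0.02,0,0],[0,0,0]],
    [-0.32,[-0.01,0,0],[0,0,0]],
    [-0.32,[0,0,0],[0,0,0]]
  ]
}}

```text
t: 4.65
ee_pos: [519.2, -143.8, 26.1]
orientation: [0.226, -3.129, -0.002]
ft_force: [-10.0, 1.4, 9.5]
width: 29.9
grasp_force: 5.6
```

{"method": "jog_arm", "body": {
  "commands": [
    [-0.32,[-0.02,0,0],[0,0,0]],
    [-0.32,[-0.01,0,0],[0,0,0]],
    [-0.32,[0,0,0],[0,0,0]]
  ]
}}

```text
t: 4.95
ee_pos: [519.8, -143.3, 25.7]
orientation: [0.226, -3.124, -0.003]
ft_force: [-16.4, -1.1, 12.8]
width: 29.9
grasp_force: 8.1
```

{"method": "jog_arm", "body": {
  "commands": [
    [-0.32,[0.2,0,0],[0,0,0]],
    [-0.32,[0.15,0,0],[0,0,0]],
    [-0.32,[0,0,-0.45],[0,0,0]],
    [1,[0,0,-0.45],[0,0,0.15]],
    [1,[0,0,-0.3],[0,0,0.15]],
    [1,[0,0,0],[0,0,0.146]],
    [1,[0,0,0],[0,0,0]]
  ]
}}

```text
t: 5.65
ee_pos: [491.1, -149.4, 147.4]
orientation: [0.326, 3.12, -0.001]
ft_force: [-0.9, 0.4, 0.8]
width: 58.1
grasp_force: 0.0
```

```bash
cat >> h.py <<'E'
def go(x,y,z):
    o=get_obs(); T=R.from_rotvec(o["orientation"]).as_matrix(); print(o["t"],o["ee_pos"].round(1),"yawx",np.arctan2(T[1,0],T[0,0]).round(3),"shift",(T.T@(np.array([x,y,z])-o["ee_pos"])).round(1),"q6",o["qpos"][5].round(2),"tz",T[:,2].round(3))
E
python3 -c "
from h import *
go(664.5,-288,120)"
```

```text
5.65 [ 491.1 -149.4  147.4] yawx 2.934 shift [-198.2  -99.8   28.3] q6 -1.68 tz [ 0.004 -0.001 -1.   ]
```

{"method": "jog_arm", "body": {
  "commands": [
    [1,[-0.396,-0.2,0],[0,0,0]],
    [1,[-0.396,-0.2,0],[0,0,0]],
    [1,[-0.396,-0.2,0],[0,0,0]],
    [1,[-0.396,-0.2,0],[0,0,0]],
    [1,[-0.396,-0.2,0],[0,0,0]],
    [1,[0,0,0.2],[0,0,0]],
    [1,[0,0,0],[0,0,0]]
  ]
}}

```text
t: 6.35
ee_pos: [661.4, -287.2, 121.5]
orientation: [-0.32, -3.12, -0.003]
ft_force: [-0.7, 0.2, -0.7]
width: 87.8
grasp_force: 0.0
```

Run:
```python
from h import *
go(664.5,-288,70)
im,P=pts("wrist")
cv2.imwrite("pics/w3.png",cv2.resize(im,(800,600),interpolation=cv2.INTER_CUBIC))
```

```text
6.35 [ 661.4 -287.2  121.5] yawx 2.937 shift [-3.5 -0.2 51.5] q6 -1.79 tz [-0.005  0.003 -1.   ]
```

View pics/w3.png

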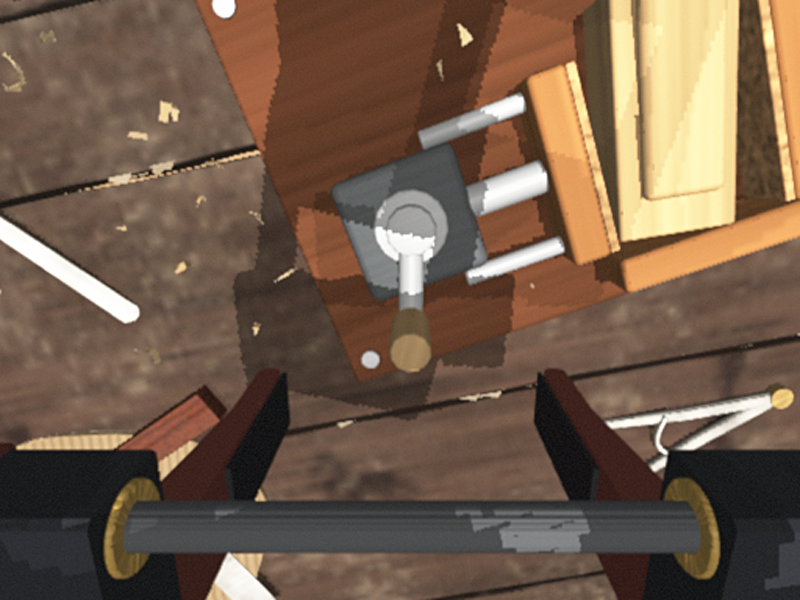

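The knob top is at (411,352), centred between the fingers, and the block's far end lies against the stop.

Run:
```python
from h import *
C=cam(); p=at(C,411*.64,352*.64,103); print(p); go(p[0],p[1],72)
```

```text
[ 663.41851475 -287.94099058  103.        ]
6.45 [ 661.8 -286.8  124.2] yawx 2.937 shift [-2.  -0.9 52.2] q6 -1.79 tz [-0.003  0.001 -1.   ]
```

{"method": "jog_arm", "body": {
  "commands": [
    [1,[-0.02,-0.01,0.3],[0,0,0]],
    [1,[0,0,0.24],[0,0,0]],
    [-1,[0,0,0],[0,0,0]],
    [-1,[0,0,0],[0,0,0]],
    [-1,[0,0,0],[0,0,0]],
    [-1,[0,0,0],[0,0,0]],
    [-1,[0,0,0],[0,0,0]],
    [-1,[0,0,0],[0,0,0]],
    [-1,[0,0,0],[0,0,0]]
  ]
}}

```text
t: 7.35
ee_pos: [665.0, -288.9, 72.1]
orientation: [0.324, 3.124, -0.0]
ft_force: [-0.4, -0.3, 1.0]
width: 35.6
grasp_force: 0.0
```

{"method": "jog_arm", "body": {
  "commands": [
    [-1,[0,0,0.02],[0,0,0]],
    [-1,[0,0,0],[0,0,0]],
    [-1,[0,0,0],[0,0,0]],
    [-1,[0,0,0],[0,0,0]]
  ]
}}

```text
t: 7.75
ee_pos: [665.4, -289.0, 70.4]
orientation: [0.324, 3.124, -0.001]
ft_force: [-0.3, -0.4, 4.3]
width: 3.3
grasp_force: 1.9
```

The opening of 3.3 mm is wrong for a 20 mm knob, so I'll look.

Run:
```python
from h import *
go(664.5,-288,70); print(get_obs()["width"])
im,P=pts("wrist")
cv2.imwrite("pics/w4.png",cv2.resize(im[130:],None,fx=1.56,fy=1.56,interpolation=cv2.INTER_CUBIC))
```

```text
7.75 [ 665.4 -289.    70.4] yawx 2.935 shift [1.1 0.8 0.4] q6 -1.79 tz [ 0.001 -0.    -1.   ]
3.3139507557539316
```

View pics/w4.png

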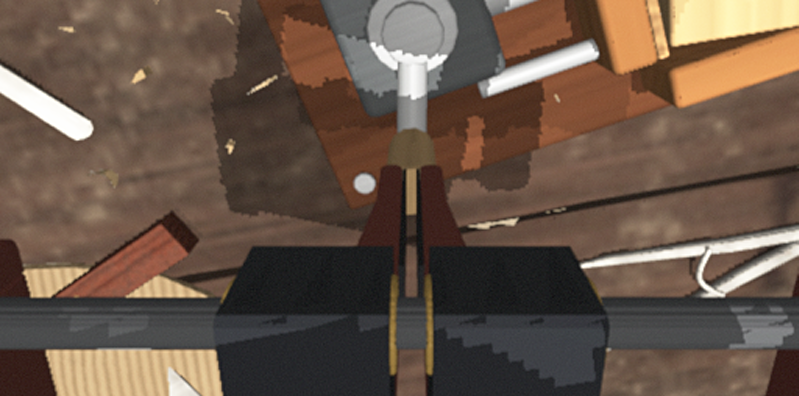

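Between the nearly shut fingers only a thin strip of knob shows at (411,190), with the knob base at (411,150). It looks as if the pads are on the robot side of the knob, so I'll check the geometry.

Run:
```python
from h import *
C=cam(); o=get_obs(); print(o["ee_pos"],C[1])
T=R.from_rotvec(o["orientation"]).as_matrix()
for n,u,v,z in [("knob base near",411,130,62),("hub centre",411,27,62),("finger tip near L",395,166,70),("knob left at",388,165,70),("knob right",434,165,70)]:
  p=at(C,u/1.56,v/1.56+130,z); print(n,p.round(1),(T.T@(p-o["ee_pos"])).round(1))
im,P=pts("wrist")
for v in (140,150,160,180,200,210): 
  q=P[int(v/1.56+130),int(411/1.56)]; print(v,(T.T@(q-o["ee_pos"])).round(1),q.round(1))
```

```text
[ 665.41328306 -289.09331768   70.38548729] [ 583.64862356 -272.32639019  264.25597075]
knob base near [ 654.8 -287.3   62. ] [10.8 -0.4  8.4]
hub centre [ 611.9 -278.3   62. ] [54.6 -0.4  8.3]
finger tip near L [ 666.3 -296.5   70. ] [-2.4 -7.1  0.4]
knob left at [ 665.3 -299.3   70. ] [ -2.  -10.    0.4]
knob right [ 669.2 -280.4   70. ] [-2.   9.3  0.4]
140 [12.  -0.7 -5.6] [ 653.5 -287.3   76. ]
150 [ 11.8  -0.7 -16.7] [ 653.7 -287.4   87. ]
160 [ 11.4  -0.7 -24.8] [ 654.1 -287.4   95.2]
180 [ 11.2  -0.7 -41.6] [ 654.2 -287.4  112. ]
200 [ 11.4  -0.6 -56.2] [ 654.1 -287.4  126.6]
210 [  9.   -0.6 -57.7] [ 656.4 -287.8  128.1]
```

Run:
```python
from h import *
o=get_obs();T=R.from_rotvec(o["orientation"]).as_matrix()
im,P=pts("wrist"); L=(P-o["ee_pos"])@T
for v in (225,232,238,244,252,262,272,282):
  print(v,[(u,*L[v,u].round().astype(int)) for u in (238,246,250,254,258,263,268,272,276,280,288)])
d=np.load("top.npz")["P"]
print(o["width"],o["grasp_force"])
```

```text
225 [(238, np.int64(-18), np.int64(-22), np.int64(60)), (246, np.int64(-18), np.int64(-15), np.int64(60)), (250, np.int64(6), np.int64(-9), np.int64(-1)), (254, np.int64(9), np.int64(-6), np.int64(-9)), (258, np.int64(11), np.int64(-4), np.int64(-12)), (263, np.int64(12), np.int64(-1), np.int64(-14)), (268, np.int64(11), np.int64(2), np.int64(-14)), (272, np.int64(10), np.int64(5), np.int64(-10)), (276, np.int64(8), np.int64(7), np.int64(-5)), (280, np.int64(-18), np.int64(14), np.int64(60)), (288, np.int64(-18), np.int64(20), np.int64(58))]
232 [(238, np.int64(-24), np.int64(-22), np.int64(60)), (246, np.int64(-25), np.int64(-15), np.int64(60)), (250, np.int64(7), np.int64(-9), np.int64(-14)), (254, np.int64(10), np.int64(-6), np.int64(-21)), (258, np.int64(11), np.int64(-4), np.int64(-24)), (263, np.int64(11), np.int64(-1), np.int64(-25)), (268, np.int64(11), np.int64(2), np.int64(-25)), (272, np.int64(9), np.int64(5), np.int64(-20)), (276, np.int64(8), np.int64(7), np.int64(-17)), (280, np.int64(-25), np.int64(14), np.int64(60)), (288, np.int64(-24), np.int64(20), np.int64(59))]
2
[... 2646 characters left out ...]
.int64(-71)), (280, np.int64(13), np.int64(7), np.int64(-72)), (288, np.int64(13), np.int64(10), np.int64(-72))]
282 [(238, np.int64(12), np.int64(-11), np.int64(-79)), (246, np.int64(12), np.int64(-8), np.int64(-79)), (250, np.int64(13), np.int64(-6), np.int64(-80)), (254, np.int64(13), np.int64(-4), np.int64(-80)), (258, np.int64(13), np.int64(-3), np.int64(-80)), (263, np.int64(3), np.int64(-1), np.int64(-64)), (268, np.int64(12), np.int64(1), np.int64(-79)), (272, np.int64(13), np.int64(3), np.int64(-81)), (276, np.int64(13), np.int64(5), np.int64(-79)), (280, np.int64(12), np.int64(6), np.int64(-78)), (288, np.int64(13), np.int64(9), np.int64(-80))]
0.5293328543191741 2.4831870943307877
```

{"method": "jog_arm", "body": {
  "commands": [
    [-1,[0,0,0],[0,0,0]]
  ]
}}

```text
t: 8.05
ee_pos: [665.4, -289.1, 70.4]
orientation: [0.324, 3.124, -0.001]
ft_force: [-0.5, -0.6, 5.2]
width: 0.2
grasp_force: 2.7
```

{"method": "jog_arm", "body": {
  "commands": [
    [-1,[0,0,-0.4],[0,0,0]],
    [0,[0,0,-0.1],[0,0,0]],
    [0,[0,0,0],[0,0,0]],
    [0,[0,0,0],[0,0,0]]
  ]
}}

```text
t: 8.45
ee_pos: [664.3, -288.5, 118.8]
orientation: [-0.324, -3.124, -0.001]
ft_force: [-1.2, -0.2, 0.3]
width: 21.4
grasp_force: 0.0
```

Run:
```python
from h import *
o=get_obs();T=R.from_rotvec(o["orientation"]).as_matrix(); print(o["ee_pos"],o["width"],o["ft_force"])
im,P=pts("wrist"); L=(P-o["ee_pos"])@T
m=(abs(L[...,1])<60)&(L[...,2]<-3)&(abs(L[...,0])<25)&(L[...,2]>-75)
q=L[m]; print(len(q)); 
for a in range(-75,0,8):
  k=q[(q[:,2]>=a)&(q[:,2]<a+8)]; print(a,len(k), k.min(0).round() if len(k) else "", k.max(0).round() if len(k) else "")
im,P=pts("scene"); cv2.imwrite("pics/s1.png",cv2.resize(im,(800,600)))
# from scene: points near gripper tips
S=(P-o["ee_pos"])@T; m=(abs(S[...,1])<60)&(abs(S[...,0])<20)&(S[...,2]>-80)&(S[...,2]<30); s=S[m]
for a in range(-80,30,8):
  k=s[(s[:,2]>=a)&(s[:,2]<a+8)]; print("s",a,len(k), k.mean(0).round() if len(k) else "")
```

```text
[ 664.25346629 -288.52622308  118.77213019] 21.423287032309034 [-1.16665574 -0.20635855  0.32386596]
2170
-75 602 [ -8. -22. -75.] [ 14.  21. -67.]
-67 469 [ -8. -21. -67.] [ 13.  20. -59.]
-59 393 [ -9. -20. -59.] [ 13.  19. -51.]
-51 330 [ -9. -20. -51.] [ 13.  19. -43.]
-43 304 [ -8. -20. -43.] [ 13.  19. -35.]
-35 72 [  9. -19. -35.] [ 13.  19. -32.]
-27 0  
-19 0  
-11 0  
-3 0  
s -80 27 [  9.  -1. -76.]
s -72 29 [  8.   2. -68.]
s -64 31 [  5.   3. -60.]
s -56 27 [  5.  -4. -52.]
s -48 33 [  5.  -3. -44.]
s -40 33 [  4.   1. -36.]
s -32 2 [  6.  13. -32.]
s -24 0 
s -16 0 
s -8 0 
s 0 0 
s 8 4 [ 1. -2. 16.]
s 16 48 [ 0. -1. 18.]
s 24 8 [ 7. -0. 27.]
```

View pics/s1.png

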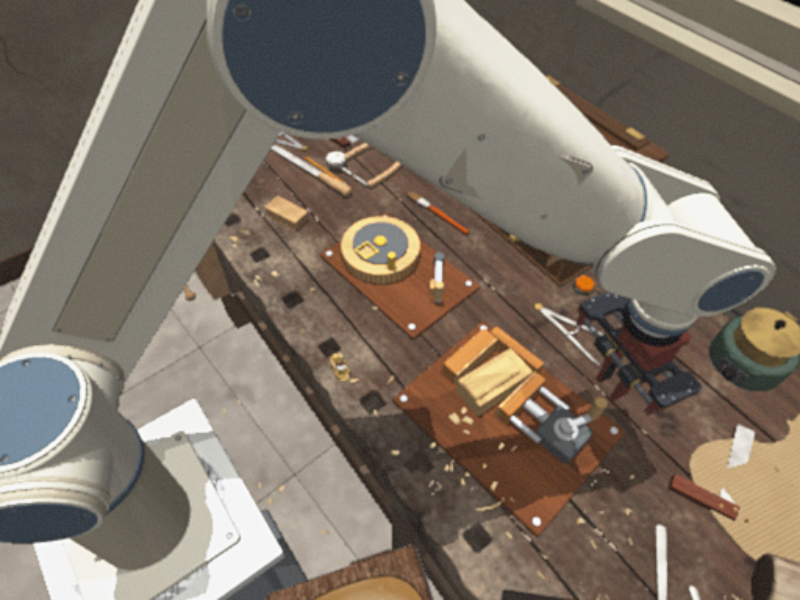

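Both cameras put the real fingertips about 34 mm short of the reported TCP, so I must go 34 mm lower than planned. The scene view shows the gripper hovering over the knob. Next I'll check the heights of the block and whether it reached the stop.

Run:
```python
from h import *
o=np.array([585.5,-135.2]); th=.142; Q=np.array([[np.cos(th),-np.sin(th)],[np.sin(th),np.cos(th)]])
for n in ("wrist","scene","top"):
  im,P=pts(n); V=P.copy(); V[...,:2]=(P[...,:2]-o)@Q
  print(n)
  for y0 in (0,24) :
    out=[]
    for x0 in range(-120,90,10):
      m=(abs(V[...,0]-x0-5)<5)&(abs(V[...,1]-y0)<5); out.append((x0+5,round(float(np.nanmedian(V[m][:,2])),0) if m.sum()>2 else None))
    print(y0,out)
im,P=pts("wrist"); V=P.copy(); V[...,:2]=(P[...,:2]-o)@Q; np.savez("w5.npz",im=im,V=V)
C=cam(); cv2.imwrite("pics/w5.png",cv2.resize(im[:200,300:],None,fx=3,fy=3,interpolation=cv2.INTER_CUBIC))
```

```text
wrist
0 [(-115, None), (-105, None), (-95, None), (-85, None), (-75, None), (-65, None), (-55, None), (-45, 60.0), (-35, 61.0), (-25, 61.0), (-15, 61.0), (-5, 61.0), (5, 61.0), (15, 61.0), (25, 61.0), (35, 60.0), (45, 51.0), (55, 51.0), (65, 48.0), (75, 49.0), (85, 48.0)]
24 [(-115, None), (-105, None), (-95, None), (-85, None), (-75, None), (-65, None), (-55, None), (-45, None), (-35, 52.0), (-25, 51.0), (-15, 51.0), (-5, 51.0), (5, 51.0), (15, 50.0), (25, 50.0), (35, 50.0), (45, None), (55, None), (65, 48.0), (75, 49.0), (85, 48.0)]
scene
0 [(-115, 11.0), (-105, 12.0), (-95, 25.0), (-85, 11.0), (-75, 13.0), (-65, 13.0), (-55, 44.0), (-45, 61.0), (-35, 61.0), (-25, 59.0), (-15, 60.0), (-5, 61.0), (5, 61.0), (15, 61.0), (25, 61.0), (35, 61.0), (45, 51.0), (55, 52.0), (65, 48.0), (75, 49.0), (85, 48.0)]
24 [(-115, 11.0), (-105, 10.0), (-95, 11.0), (-85, 11.0), (-75, 11.0), (-65, 11.0), (-55, 30.0), (-45, 60.0), (-35, 57.0), (-25, 51.0), (-15, 51.0), (-5, 50.0), (5, 50.0), (15, 50.0), (25, 50.0), (35, None), (45, None), (55, None), (65, 42.0), (75, 49.0), (85, 50.0)]
top
0 [(-115, 679.0), (-105, 669.0), (-95, 646.0), (-85, 608.0), (-75, 16.0), (-65, 16.0), (-55, 64.0), (-45, 64.0), (-35, 62.0), (-25, 65.0), (-15, 63.0), (-5, 61.0), (5, 60.0), (15, 66.0), (25, 62.0), (35, 64.0), (45, 54.0), (55, 51.0), (65, 51.0), (75, 51.0), (85, 46.0)]
24 [(-115, 618.0), (-105, 14.0), (-95, 12.0), (-85, 7.0), (-75, 14.0), (-65, 13.0), (-55, 38.0), (-45, 59.0), (-35, 58.0), (-25, 56.0), (-15, 52.0), (-5, 52.0), (5, 50.0), (15, 33.0), (25, 15.0), (35, 19.0), (45, 14.0), (55, 16.0), (65, 39.0), (75, 52.0), (85, 49.0)]
```

View pics/w5.png

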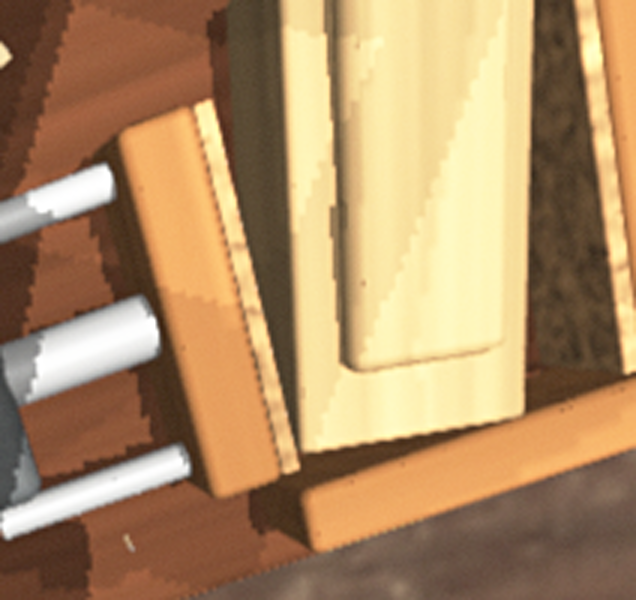

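The crop shows the block askew. Its far right corner is near the stop and its far left corner is short of it, because the fingertips only rode on the crest. I'll measure its pose and push again with the tips low.

Run:
```python
from h import *
o=np.array([585.5,-135.2]); th=.142; Q=np.array([[np.cos(th),-np.sin(th)],[np.sin(th),np.cos(th)]])
V=np.load("w5.npz")["V"]
im,P=pts("scene"); S=P.copy(); S[...,:2]=(P[...,:2]-o)@Q
for n,A in (("w",V),("s",S)):
  m=(A[...,2]>46)&(A[...,2]<66)&(A[...,0]>-80)&(A[...,0]<62)&(A[...,1]<42)&(A[...,1]>-32)
  q=A[m]; c=q[q[:,2]>57]; print(n,len(q),len(c),cv2.minAreaRect(q[:,:2].astype(np.float32)),cv2.minAreaRect(c[:,:2].astype(np.float32)),c[:,2].mean())
go(*(o+Q@[-112,0]),100)
```

```text
w 10894 6646 ((4.391578674316406, -4.8422698974609375), (60.66354751586914, 109.92972564697266), 79.95861053466797) ((-3.3643722534179688, -3.794729232788086), (40.413421630859375, 85.20420837402344), 79.35308074951172) 60.3996774660708
s 813 483 ((1.2618293762207031, -4.389621734619141), (59.977352142333984, 121.67010498046875), 80.24969482421875) ((-8.503341674804688, -2.2466259002685547), (39.77018356323242, 100.44342803955078), 79.46288299560547) 60.583353440509505
8.85 [ 664.6 -288.7  119.2] yawx 2.935 shift [214.2  95.8  19.3] q6 -1.79 tz [-0.001  0.    -1.   ]
```

{"method": "jog_arm", "body": {
  "commands": [
    [-0.32,[0.393,0.194,0],[0,0,0]],
    [-0.32,[0.393,0.194,0],[0,0,0]],
    [-0.32,[0.393,0.194,0],[0,0,0]],
    [-0.32,[0.393,0.194,0],[0,0,0]],
    [-0.32,[0.393,0.194,0],[0,0,0]],
    [-0.32,[0,0,0],[0,0,-0.148]],
    [-0.32,[0,0,0.2],[0,0,-0.148]],
    [-0.32,[0,0,0.2],[0,0,-0.148]],
    [-0.32,[0,0,0],[0,0,0]]
  ]
}}

```text
t: 9.75
ee_pos: [490.8, -153.0, 78.1]
orientation: [0.225, -3.13, -0.002]
ft_force: [-1.1, -0.6, -0.6]
width: 30.0
grasp_force: 0.0
```

```bash
python3 -c "
from h import *
go(492.2,-153.6,-9)"
```

```text
9.75 [ 490.8 -153.    78.1] yawx -2.998 shift [-1.6 -1.  87. ] q6 -2.04 tz [-0.004  0.001 -1.   ]
```

{"method": "jog_arm", "body": {
  "commands": [
    [-0.32,[0,0,0.44],[0,0,0]],
    [-0.32,[0,0,0.43],[0,0,0]],
    [-0.32,[0,0,0],[0,0,0]],
    [-0.32,[-0.1,0,0],[0,0,0]],
    [-0.32,[-0.06,0,0],[0,0,0]],
    [-0.32,[-0.05,0,0],[0,0,0]],
    [-0.32,[-0.04,0,0],[0,0,0]],
    [-0.32,[-0.04,0,0],[0,0,0]]
  ]
}}

```text
t: 10.55
ee_pos: [514.4, -150.9, -4.9]
orientation: [0.223, -3.121, -0.0]
ft_force: [-40.1, -24.8, 36.6]
width: 30.1
grasp_force: 23.8
```

{"method": "jog_arm", "body": {
  "commands": [
    [-0.32,[0.12,0,0],[0,0,0]],
    [-0.32,[0,0,0],[0,0,0]]
  ]
}}

```text
t: 10.75
ee_pos: [509.6, -151.7, -5.3]
orientation: [-0.221, 3.132, -0.001]
ft_force: [0.4, 0.9, 0.7]
width: 29.7
grasp_force: 0.0
```

```bash
cat >> h.py <<'E'
o_=np.array([585.5,-135.2]); Q_=np.array([[np.cos(.142),-np.sin(.142)],[np.sin(.142),np.cos(.142)]])
def block():
    im,P=pts("scene"); A=P.copy(); A[...,:2]=(P[...,:2]-o_)@Q_
    m=(A[...,2]>46)&(A[...,2]<66)&(A[...,0]>-80)&(A[...,0]<62)&(A[...,1]<42)&(A[...,1]>-32)
    q=A[m]; c=q[q[:,2]>57]; print("blk",len(q),cv2.minAreaRect(q[:,:2].astype(np.float32)),cv2.minAreaRect(c[:,:2].astype(np.float32)))
    return im
E
python3 - <<'E'
from h import *
go(492,-153,-9); im=block(); o=get_obs(); T=R.from_rotvec(o["orientation"]).as_matrix()
im2,P=pts("wrist"); L=(P-o["ee_pos"])@T
m=(abs(L[...,1])<40)&(L[...,2]>-75)&(abs(L[...,0])<25); q=P[m]
for z in range(5,80,8):
  k=L[m][(q[:,2]>=z)&(q[:,2]<z+8)]; print(z,len(k),k.min(0).round() if len(k) else "",k.max(0).round() if len(k) else "")
cv2.imwrite("pics/s2.png",cv2.resize(im[180:360,180:420],None,fx=3,fy=3,interpolation=cv2.INTER_CUBIC))
E
```

```text
10.75 [ 509.6 -151.7   -5.3] yawx -3.001 shift [17.6  1.1  3.6] q6 -2.02 tz [ 0.002 -0.001 -1.   ]
blk 179 ((-10.058124542236328, -10.429996490478516), (38.86054992675781, 140.68820190429688), 84.23863220214844) ((-19.903987884521484, -9.065969467163086), (32.16896438598633, 118.46841430664062), 86.13043212890625)
5 5762 [-23. -40. -19.] [ 25.  40. -13.]
13 955 [-22. -33. -26.] [ 25.  40. -18.]
21 937 [-18. -23. -35.] [ 25.  23. -26.]
29 785 [-19. -24. -43.] [ 20.  24. -34.]
37 891 [-19. -24. -51.] [ 13.  24. -42.]
45 1385 [-23. -24. -59.] [ 14.  24. -50.]
53 891 [-18. -25. -66.] [ 14.  25. -58.]
61 640 [ -8. -26. -75.] [ 14.  26. -66.]
69 46 [ -4. -26. -75.] [ 13.  25. -75.]
77 0
```

View pics/s2.png

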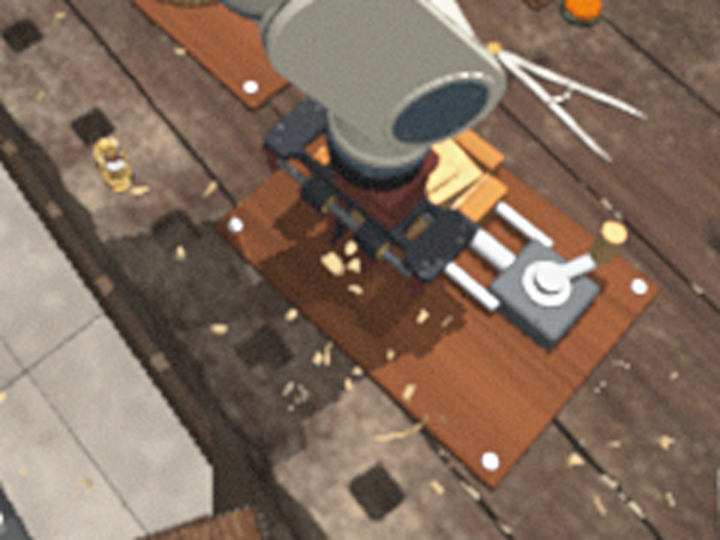

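The picture shows the gripper just behind the block, with plate and crank intact. From the measured pose, the block's far -y corner (55,-44) is wedged on the open sliding jaw. I'll close the jaw most of the way to square the block, re-push it home, then clamp.

{"method": "jog_arm", "body": {
  "commands": [
    [-0.32,[0.2,0,0],[0,0,0]],
    [-0.32,[0,0,-0.45],[0,0,0]],
    [-0.1,[0,0,-0.45],[0,0,0.148]],
    [-0.1,[0,0,-0.2],[0,0,0.148]],
    [-0.1,[0,0,0],[0,0,0.148]],
    [-0.1,[0,0,0],[0,0,0]]
  ]
}}

```text
t: 11.45
ee_pos: [491.3, -154.1, 104.4]
orientation: [0.324, 3.121, -0.001]
ft_force: [0.3, -0.0, -0.4]
width: 39.4
grasp_force: 0.0
```

```bash
python3 -c "
from h import *
go(663.5,-288,100);block()"
```

```text
11.45 [ 491.3 -154.1  104.4] yawx 2.935 shift [-196.   -95.7    5.2] q6 -1.69 tz [ 0.004 -0.001 -1.   ]
blk 146 ((1.6515235900878906, -0.22770309448242188), (52.9912109375, 120.68120574951172), 80.02649688720703) ((32.19434356689453, -9.33591079711914), (36.394920349121094, 14.301986694335938), 75.8681411743164)
```

{"method": "jog_arm", "body": {
  "commands": [
    [-0.1,[-0.395,-0.192,0],[0,0,0]],
    [-0.1,[-0.395,-0.192,0],[0,0,0]],
    [-0.1,[-0.395,-0.192,0],[0,0,0]],
    [-0.1,[-0.395,-0.192,0],[0,0,0]],
    [-0.1,[-0.395,-0.192,0],[0,0,0]],
    [-0.1,[0,0,0],[0,0,0]],
    [-0.1,[0,0,0.34],[0,0,0]],
    [-0.1,[0,0,0.34],[0,0,0]],
    [-1,[0,0,0],[0,0,0]],
    [-1,[0,0,0],[0,0,0]]
  ]
}}

```text
t: 12.5
ee_pos: [662.2, -287.6, 34.1]
orientation: [-0.321, -3.123, -0.001]
ft_force: [0.4, -0.6, 0.8]
width: 27.0
grasp_force: 0.0
```

{"method": "jog_arm", "body": {
  "commands": [
    [-1,[0,0,0],[0,0,0]],
    [-1,[0,0,0],[0,0,0]],
    [-1,[0,0,0],[0,0,0]]
  ]
}}

```text
t: 12.8
ee_pos: [664.0, -288.6, 36.4]
orientation: [0.323, 3.123, -0.001]
ft_force: [0.1, 1.4, 0.5]
width: 19.4
grasp_force: 30.0
```

```bash
python3 -c "
from h import *
go(664,-288,38);block()"
```

```text
12.8 [ 664.  -288.6   36.4] yawx 2.935 shift [ 0.1  0.6 -1.6] q6 -1.79 tz [ 0.002 -0.001 -1.   ]
blk 818 ((0.4077262878417969, -3.4814720153808594), (60.84237289428711, 120.20661163330078), 79.8217544555664) ((-9.43973159790039, -2.17559814453125), (39.66890335083008, 99.5798110961914), 79.9090347290039)
```

{"method": "jog_arm", "body": {
  "commands": [
    [-1,[0.005,-0.07,0],[0,0,0.178]],
    [-1,[0.005,-0.07,0],[0,0,0.178]],
    [-1,[0.005,-0.07,0],[0,0,0.178]],
    [-1,[0.005,-0.07,0],[0,0,0.178]]
  ]
}}

```text
t: 13.25
ee_pos: [651.1, -312.5, 36.3]
orientation: [1.181, 2.909, 0.002]
ft_force: [0.2, 5.9, 4.6]
width: 19.4
grasp_force: 30.0
```

```bash
python3 -c "
from h import *
go(664,-288,38);block();o=get_obs();print(o['ft_force'],o['moment'],(o['ee_pos'][:2]-o_)@Q_-[10,-145])"
```

```text
13.25 [ 651.1 -312.5   36.3] yawx 2.37 shift [ 7.8 26.6 -1.7] q6 -1.26 tz [ 0.002  0.    -1.   ]
blk 872 ((-2.0437774658203125, 0.9395103454589844), (60.75965118408203, 122.30107116699219), 84.09709930419922) ((-11.929279327392578, 2.0503807067871094), (40.00312423706055, 101.62779998779297), 84.18146514892578)
[0.22270764 3.69854687 2.7178557 ] [ 0.51031111  0.23569221 -0.25611482] [ 29.02155602 -40.3301968 ]
```

{"method": "jog_arm", "body": {
  "commands": [
    [-1,[0.005,-0.07,0],[0,0,0.178]],
    [-1,[0.005,-0.07,0],[0,0,0.178]],
    [-1,[0.005,-0.07,0],[0,0,0.178]],
    [-1,[0.005,-0.07,0],[0,0,0.178]],
    [-1,[0,0,0],[0,0,0]]
  ]
}}

```text
t: 13.8
ee_pos: [626.9, -325.9, 36.3]
orientation: [1.935, 2.474, 0.003]
ft_force: [2.8, 7.0, 4.1]
width: 19.5
grasp_force: 30.0
```

```bash
python3 -c "
from h import *
go(664,-288,38);block();o=get_obs();print(o['ft_force'],o['moment'],(o['ee_pos'][:2]-o_)@Q_-[10,-145])"
```

```text
13.8 [ 626.9 -325.9   36.3] yawx 1.814 shift [27.8 45.2 -1.6] q6 -0.74 tz [ 0.002  0.001 -1.   ]
blk 941 ((-4.328960418701172, 2.0377235412597656), (67.16597747802734, 122.74042510986328), 88.67432403564453) ((-14.114280700683594, 5.649670600891113), (39.706932067871094, 100.4806900024414), 88.61593627929688)
[0.79965075 6.2887971  5.05425049] [ 0.89215683 -0.05979943 -0.20565334] [  4.11195112 -49.62738116]
```

{"method": "jog_arm", "body": {
  "commands": [
    [-0.1,[0,0,0],[0,0,0]],
    [-0.1,[0,0,0],[0,0,0]],
    [-0.1,[0,0,0],[0,0,0]],
    [-0.1,[0,0,-0.4],[0,0,0]],
    [-0.32,[0,0,-0.4],[0,0,-0.187]],
    [-0.32,[0,0,0],[0,0,-0.187]],
    [-0.32,[0,0,0],[0,0,-0.187]],
    [-0.32,[0,0,0],[0,0,-0.187]],
    [-0.32,[0,0,0],[0,0,-0.187]],
    [-0.32,[0,0,0],[0,0,-0.187]]
  ]
}}

```text
t: 14.85
ee_pos: [625.9, -327.1, 114.7]
orientation: [-0.681, -3.067, 0.0]
ft_force: [1.2, -0.1, -0.0]
width: 29.5
grasp_force: 0.0
```

{"method": "jog_arm", "body": {
  "commands": [
    [-0.32,[0,0,0],[0,0,-0.187]],
    [-0.32,[0,0,0],[0,0,-0.187]],
    [-0.32,[0,0,0],[0,0,-0.187]],
    [-0.32,[0,0,0],[0,0,-0.187]],
    [-0.32,[0,0,0],[0,0,0]]
  ]
}}

```text
t: 15.35
ee_pos: [626.0, -327.1, 114.7]
orientation: [0.228, -3.133, 0.0]
ft_force: [0.1, -0.3, -0.3]
width: 29.7
grasp_force: 0.0
```

```bash
python3 -c "
from h import *
p=o_+Q_@[-98,4]
go(*p,-9);block()"
```

```text
15.35 [ 626.  -327.1  114.7] yawx -2.996 shift [110.2 200.1 123.7] q6 -2.21 tz [-0. -0. -1.]
blk 939 ((-3.73065185546875, 1.8442459106445312), (68.0308837890625, 123.03020477294922), 88.46630096435547) ((-14.937397003173828, 6.006272315979004), (40.316986083984375, 100.50505065917969), 88.94226837158203)
```

{"method": "jog_arm", "body": {
  "commands": [
    [-0.32,[0.22,0.4,0],[0,0,0]],
    [-0.32,[0.22,0.4,0],[0,0,0]],
    [-0.32,[0.22,0.4,0],[0,0,0]],
    [-0.32,[0.22,0.4,0],[0,0,0]],
    [-0.32,[0.22,0.4,0],[0,0,0]],
    [-0.32,[0,0,0.4],[0,0,0]],
    [-0.32,[0,0,0.42],[0,0,0]],
    [-0.32,[0,0,0.42],[0,0,0]],
    [-0.32,[0,0,0],[0,0,0]]
  ]
}}

```text
t: 16.3
ee_pos: [484.6, -143.4, -13.5]
orientation: [0.22, -3.125, -0.005]
ft_force: [0.2, 0.6, -0.6]
width: 30.0
grasp_force: 0.0
```

{"method": "jog_arm", "body": {
  "commands": [
    [-0.32,[-0.1,0,0],[0,0,0]],
    [-0.32,[-0.1,0,0],[0,0,0]],
    [-0.32,[-0.06,0,0],[0,0,0]],
    [-0.32,[-0.03,0,0],[0,0,0]],
    [-0.32,[-0.02,0,0],[0,0,0]],
    [-0.32,[0,0,0],[0,0,0]]
  ]
}}

```text
t: 16.9
ee_pos: [519.6, -140.3, -8.2]
orientation: [-0.226, 3.133, -0.001]
ft_force: [-2.8, -0.1, 2.0]
width: 29.4
grasp_force: 1.4
```

```bash
python3 -c "
from h import *
o=get_obs();print(o['ee_pos'],o['ft_force'],(o['ee_pos'][:2]-o_)@Q_)"
```

```text
[ 519.55179335 -140.2509878    -8.24753783] [-2.81287691 -0.13218345  2.01563319] [-65.99926561   4.33305636]
```

Sliding freely; continue to the stop.

{"method": "jog_arm", "body": {
  "commands": [
    [-0.32,[-0.03,0,0],[0,0,0]],
    [-0.32,[-0.03,0,0],[0,0,0]],
    [-0.32,[-0.02,0,0],[0,0,0]],
    [-0.32,[0,0,0],[0,0,0]]
  ]
}}

```text
t: 17.3
ee_pos: [518.7, -139.3, -9.1]
orientation: [0.226, -3.119, -0.004]
ft_force: [-29.2, -11.0, 24.2]
width: 30.1
grasp_force: 15.1
```

```bash
python3 -c "
from h import *
o=get_obs();print((o['ee_pos'][:2]-o_)@Q_)"
```

```text
[-66.68052641   5.36985773]
```

{"method": "jog_arm", "body": {
  "commands": [
    [-0.32,[0.3,0,0],[0,0,0]],
    [-0.32,[0,0,-0.45],[0,0,0]],
    [-0.1,[0,0,-0.45],[0,0,0]],
    [-0.1,[0,0,-0.33],[0,0,0]],
    [-0.1,[0,0,0],[0,0,0]]
  ]
}}

```text
t: 17.8
ee_pos: [501.6, -144.5, 118.9]
orientation: [-0.224, 3.123, -0.006]
ft_force: [0.8, -0.5, 0.6]
width: 39.5
grasp_force: 0.0
```

```bash
python3 -c "
from h import *
go(626.9,-325.9,115);block()
im,P=pts('scene');A=P.copy();A[...,:2]=(P[...,:2]-o_)@Q_
for y in (-15,0,15,25):
  m=(abs(A[...,1]-y)<4)&(A[...,2]>15)&(abs(A[...,2]-12)>3)&(A[...,0]<100)&(A[...,0]>-110); q=A[m]; q=q[np.argsort(q[:,0])]; print(y,q[:6,[0,2]].round(0).tolist(), [(x,np.round(np.median(q[abs(q[:,0]-x)<2,2]),0)) for x in range(34,80,4)])
"
```

```text
17.8 [ 501.6 -144.5  118.9] yawx -2.998 shift [ -98.  -197.4    5.7] q6 -2.02 tz [ 0.01  -0.003 -1.   ]
blk 286 ((-1.1443061828613281, 2.7915267944335938), (67.87684631347656, 107.95342254638672), 88.35037231445312) ((-9.91180419921875, -1.0427799224853516), (39.195377349853516, 95.98387908935547), 75.6527328491211)
-15 [[-110.0, 332.0], [-110.0, 274.0], [-110.0, 270.0], [-110.0, 292.0], [-110.0, 285.0], [-110.0, 272.0]] [(34, np.float64(nan)), (38, np.float64(nan)), (42, np.float64(nan)), (46, np.float64(nan)), (50, np.float64(nan)), (54, np.float64(nan)), (58, np.float64(nan)), (62, np.float64(nan)), (66, np.float64(nan)), (70, np.float64(nan)), (74, np.float64(nan)), (78, np.float64(nan))]
0 [[-110.0, 290.0], [-110.0, 286.0], [-110.0, 270.0], [-110.0, 267.0], [-110.0, 269.0], [-110.0, 290.0]] [(34, np.float64(nan)), (38, np.float64(61.0)), (42, np.float64(nan)), (46, np.float64(nan)), (50, np.float64(nan)), (54, np.float64(nan)), (58, np.float64(nan)), (62, np.float64(nan)), (66, np.float64(nan)), (70, np.float64(nan)), (74, np.float64(nan)), (78, np.float64(nan))]
15 [[-110.0, 277.0], [-110.0, 273.0], [-110.0, 246.0], [-110.0, 291.0], [-110.0, 263.0], [-110.0, 279.0]] [(34, np.float64(nan)), (38, np.float64(nan)), (42, np.float64(nan)), (46, np.float64(nan)), (50, np.float64(nan)), (54, np.float64(nan)), (58, np.float64(nan)), (62, np.float64(nan)), (66, np.float64(nan)), (70, np.float64(nan)), (74, np.float64(nan)), (78, np.float64(50.0))]
25 [[-110.0, 263.0], [-110.0, 252.0], [-110.0, 265.0], [-110.0, 247.0], [-109.0, 268.0], [-109.0, 289.0]] [(34, np.float64(nan)), (38, np.float64(nan)), (42, np.float64(nan)), (46, np.float64(nan)), (50, np.float64(nan)), (54, np.float64(nan)), (58, np.float64(nan)), (62, np.float64(nan)), (66, np.float64(nan)), (70, np.float64(nan)), (74, np.float64(nan)), (78, np.float64(nan))]
  return _methods._mean(a, axis=axis, dtype=dtype,
  ret = ret.dtype.type(ret / rcount)
```

{"method": "jog_arm", "body": {
  "commands": [
    [-0.1,[-0.196,-0.395,0],[0,0,0]],
    [-0.1,[-0.196,-0.395,0],[0,0,0]],
    [-0.1,[-0.196,-0.395,0],[0,0,0]],
    [-0.1,[-0.196,-0.395,0],[0,0,0]],
    [-0.1,[-0.196,-0.395,0],[0,0,0]],
    [-0.1,[0,0,0],[0,0,0.187]],
    [-0.1,[0,0,0],[0,0,0.187]],
    [-0.1,[0,0,0],[0,0,0.187]],
    [-0.1,[0,0,0],[0,0,0.187]],
    [-0.1,[0,0,0],[0,0,0.187]]
  ]
}}

```text
t: 18.9
ee_pos: [621.8, -324.2, 111.0]
orientation: [-0.923, -3.0, -0.001]
ft_force: [-0.9, -0.7, 0.9]
width: 39.6
grasp_force: 0.0
```

{"method": "jog_arm", "body": {
  "commands": [
    [-0.1,[0,0,0],[0,0,0.187]],
    [-0.1,[0,0,0],[0,0,0.187]],
    [-0.1,[0,0,0],[0,0,0.187]],
    [-0.1,[0,0,0],[0,0,0.187]],
    [-0.1,[0,0,0],[0,0,0.187]],
    [-0.1,[0,0,0],[0,0,0]]
  ]
}}

```text
t: 19.5
ee_pos: [621.9, -324.2, 111.4]
orientation: [-1.932, -2.473, 0.001]
ft_force: [-0.5, -0.9, -1.5]
width: 39.4
grasp_force: 0.0
```

```bash
python3 -c "
from h import *
go(626.9,-325.9,38);block()
for n in ('scene','wrist'):
  im,P=pts(n);A=P.copy();A[...,:2]=(P[...,:2]-o_)@Q_
  for y in (-10,5,20):
    m=(abs(A[...,1]-y)<4)&(A[...,2]>15)&(A[...,2]<70); q=A[m]; print(n,y,[(x,np.round(np.median(q[abs(q[:,0]-x)<2,2]))) for x in range(-60,80,4) if (abs(q[:,0]-x)<2).any()])
"
```

```text
19.5 [ 621.9 -324.2  111.4] yawx 1.815 shift [-3.1  4.6 73.3] q6 -0.74 tz [-0.003  0.002 -1.   ]
blk 913 ((2.7199172973632812, 3.0020790100097656), (69.47685241699219, 118.02627563476562), 89.49285888671875) ((-4.795814514160156, 7.212430953979492), (40.071937561035156, 100.3844223022461), 89.98480987548828)
scene -10 [(-56, np.float64(42.0)), (-52, np.float64(38.0)), (-48, np.float64(58.0)), (-44, np.float64(58.0)), (-40, np.float64(60.0)), (-36, np.float64(60.0)), (-32, np.float64(61.0)), (-28, np.float64(60.0)), (-24, np.float64(56.0)), (-20, np.float64(58.0)), (-16, np.float64(59.0)), (-12, np.float64(59.0)), (-8, np.float64(58.0)), (-4, np.float64(59.0)), (0, np.float64(60.0)), (4, np.float64(54.0)), (8, np.float64(59.0)), (12, np.float64(59.0)), (16, np.float64(59.0)), (20, np.float64(60.0)), (24, np.float64(56.0)), (28, np.float64(59.0)), (32, np.float64(60.0)), (36, np.float64(57.0)), (40, np.float64(57.0)), (44, np.float64(55.0)), (52, np.float64(51.0)), (56, np.float64(51.0)), (60, np.float64(51.0)), (64, np.float64(50.0)), (68, np.float64(50.0)), (72, np.float64(49.0)), (7
[... 1002 characters left out ...]
oat64(61.0)), (-32, np.float64(61.0)), (-28, np.float64(61.0)), (-24, np.float64(61.0)), (-20, np.float64(61.0)), (-16, np.float64(63.0)), (-12, np.float64(59.0)), (-8, np.float64(61.0)), (-4, np.float64(60.0)), (0, np.float64(61.0)), (4, np.float64(62.0)), (8, np.float64(61.0)), (12, np.float64(62.0)), (16, np.float64(60.0)), (20, np.float64(61.0)), (24, np.float64(61.0)), (28, np.float64(60.0)), (32, np.float64(61.0)), (36, np.float64(62.0)), (40, np.float64(62.0)), (44, np.float64(59.0)), (52, np.float64(52.0)), (56, np.float64(52.0)), (60, np.float64(51.0)), (64, np.float64(49.0)), (68, np.float64(49.0)), (72, np.float64(48.0)), (76, np.float64(48.0))]
wrist -10 []
wrist 5 []
wrist 20 []
```

The block is now square and home: the crest spans -55 to 45 and there is no gap at the stop. Now to clamp it.

{"method": "jog_arm", "body": {
  "commands": [
    [-0.1,[-0.03,0.045,0],[0,0,0]],
    [-0.1,[0,0,0.38],[0,0,0]],
    [-0.1,[0,0,0.37],[0,0,0]],
    [-1,[0,0,0],[0,0,0]],
    [-1,[0,0,0],[0,0,0]],
    [-1,[0,0,0],[0,0,0]],
    [-1,[0,0,0],[0,0,0]],
    [-1,[0,0,0],[0,0,0]],
    [-1,[0,0,0],[0,0,0]]
  ]
}}

```text
t: 20.55
ee_pos: [628.8, -327.3, 40.4]
orientation: [1.93, 2.475, 0.0]
ft_force: [-0.2, -1.3, 3.2]
width: 19.2
grasp_force: 30.0
```

{"method": "jog_arm", "body": {
  "commands": [
    [-1,[0.005,-0.07,0],[0,0,0.178]],
    [-1,[0.005,-0.07,0],[0,0,0.178]],
    [-1,[0.005,-0.07,0],[0,0,0.178]],
    [-1,[0,-0.03,0],[0,0,0.076]],
    [-1,[0,0,0],[0,0,0]]
  ]
}}

```text
t: 21.05
ee_pos: [604.7, -327.5, 40.4]
orientation: [2.463, 1.946, 0.001]
ft_force: [-2.1, -0.9, 6.5]
width: 19.6
grasp_force: 30.0
```

```bash
cat >> h.py <<'E'
def crank():
    o=get_obs(); T=R.from_rotvec(o["orientation"]).as_matrix(); p=(o['ee_pos'][:2]-o_)@Q_-[10,-145]
    print("crank",-.35-np.arctan2(p[1],p[0]),np.hypot(*p),"f tool",(T.T@o['ft_force']).round(1),o["width"])
E
python3 -c "
from h import *
crank();go(626,-325,38);block()"
```

```text
crank 1.5825782701711542 51.43945246462615 f tool [-1.4 -1.8 -6.5] 19.589324234434407
21.05 [ 604.7 -327.5   40.4] yawx 1.337 shift [ 7.4 20.1  2.5] q6 -0.28 tz [ 0.002 -0.001 -1.   ]
blk 981 ((3.086772918701172, 4.715728759765625), (73.2510757446289, 117.69539642333984), 89.84391021728516) ((-4.7014923095703125, 11.186887741088867), (100.20771789550781, 40.000064849853516), 0.16898496448993683)
```

{"method": "jog_arm", "body": {
  "commands": [
    [-1,[0.003,-0.04,0],[0,0,0.102]],
    [-1,[0.003,-0.04,0],[0,0,0.102]],
    [-1,[0,0,0],[0,0,0]]
  ]
}}

```text
t: 21.4
ee_pos: [597.2, -325.1, 40.4]
orientation: [2.611, 1.743, 0.001]
ft_force: [-2.7, -3.0, 6.9]
width: 19.6
grasp_force: 30.0
```

```bash
python3 -c "
from h import *
crank();block()"
```

```text
crank 1.7365947489425522 51.34262318011997 f tool [-3.8 -1.3 -6.9] 19.563238287515833
blk 994 ((2.7587890625, 5.06549072265625), (118.11542510986328, 73.84539794921875), 0.00010798944276757538) ((-5.645366668701172, 13.586198806762695), (39.739906311035156, 101.46478271484375), 89.63691711425781)
```

{"method": "jog_arm", "body": {
  "commands": [
    [-1,[0.001,-0.02,0],[0,0,0.051]],
    [-1,[0.001,-0.02,0],[0,0,0.051]],
    [-1,[0,0,0],[0,0,0]]
  ]
}}

```text
t: 21.75
ee_pos: [597.3, -324.5, 40.5]
orientation: [2.672, 1.636, 0.008]
ft_force: [10.6, -5.3, -3.0]
width: 19.4
grasp_force: 30.0
```

```bash
python3 -c "
from h import *
crank();block()"
```

```text
crank 1.7384567033665146 50.697438620104826 f tool [ 0.1 11.8  3.1] 19.37841972794799
blk 988 ((3.197803497314453, 4.899162292480469), (117.40616607666016, 73.85214233398438), 0.1706395298242569) ((-4.723602294921875, 13.588895797729492), (40.18385696411133, 99.77823638916016), 89.81451416015625)
```

Clamped, with 11.8 N tangential. Release and go to the peg.

{"method": "jog_arm", "body": {
  "commands": [
    [-0.1,[0,0,0],[0,0,0]],
    [-0.1,[0,0,0],[0,0,0]],
    [-0.1,[0,0,0],[0,0,0]],
    [-0.1,[0,0,-0.4],[0,0,0]],
    [-0.1,[0,0,-0.4],[0,0,-0.05]],
    [-0.1,[0,0,0],[0,0,-0.178]],
    [-0.1,[0,0,0],[0,0,0]]
  ]
}}

```text
t: 22.5
ee_pos: [593.2, -322.4, 120.1]
orientation: [2.52, 1.873, 0.001]
ft_force: [-0.3, 0.0, 0.1]
width: 39.7
grasp_force: 0.0
```

```bash
python3 -c "
from h import *
go(560,171,115);block()
im,P=pts('wrist')
A=P.copy();A[...,:2]=(P[...,:2]-o_)@Q_-[10,-145]
m=(A[...,2]>95)&(A[...,2]<108)&(np.hypot(A[...,0],A[...,1])<65);q=A[m]; print(len(q),np.median(q,0))"
```

```text
22.5 [ 593.2 -322.4  120.1] yawx 1.278 shift [ 462.9 -174.1    4.7] q6 -0.22 tz [ 0.001 -0.001 -1.   ]
blk 992 ((3.1751022338867188, 4.950260162353516), (73.91200256347656, 117.4028091430664), 89.8768081665039) ((-4.910980224609375, 13.730173110961914), (39.94348907470703, 100.06482696533203), 89.03958129882812)
602 [-25.35068056 -42.54236529 101.5669323 ]
```

{"method": "jog_arm", "body": {
  "commands": [
    [-0.1,[0.42,-0.14,0],[0,0,0]],
    [-0.1,[0.42,-0.14,0],[0,0,0]],
    [-0.1,[0.42,-0.14,0],[0,0,0]],
    [-0.1,[0.42,-0.14,0],[0,0,0]],
    [-0.1,[0.42,-0.14,0],[0,0,0]],
    [-0.1,[0.42,-0.14,0],[0,0,0]],
    [-0.1,[0.42,-0.14,0],[0,0,0]],
    [-0.1,[0.42,-0.14,0],[0,0,0]],
    [-0.1,[0.42,-0.14,0],[0,0,0]],
    [-0.1,[0.42,-0.14,0],[0,0,0]]
  ]
}}

```text
t: 23.6
ee_pos: [579.4, 121.8, 117.4]
orientation: [-2.525, -1.867, 0.004]
ft_force: [0.0, -0.8, -0.0]
width: 39.4
grasp_force: 0.0
```

{"method": "jog_arm", "body": {
  "commands": [
    [-0.1,[0.42,-0.14,0],[0,0,0]],
    [-0.1,[0,0,0],[0,0,0]],
    [-0.1,[0,0,0],[0,0,0]]
  ]
}}

```text
t: 23.9
ee_pos: [578.4, 165.0, 117.5]
orientation: [-2.522, -1.872, 0.004]
ft_force: [-0.5, -0.5, -0.6]
width: 39.4
grasp_force: 0.0
```

```bash
cat >> h.py <<'E'
def dial():
    for n in ("wrist","scene"):
        im,P=pts(n); r=(np.hypot(P[...,0]-602,P[...,1]-237)<110)
        pk=r&(P[...,2]>76)&(P[...,2]<88)&(np.hypot(P[...,0]-602,P[...,1]-237)>55); q=P[pk]
        cp=r&(P[...,2]>53)&(P[...,2]<62)&(np.hypot(P[...,0]-602,P[...,1]-237)<25); c=P[cp]
        dr=r&(P[...,2]>39)&(P[...,2]<47); e=P[dr]
        c0=cv2.minEnclosingCircle(e[:,:2].astype(np.float32)) if len(e)>5 else None
        print(n,"peg",len(q),np.median(q,0).round(1) if len(q) else "",cv2.minEnclosingCircle(q[:,:2].astype(np.float32)) if len(q) else "","cap",len(c),c.mean(0).round(1) if len(c) else "","drum",c0)
E
python3 -c "
from h import *
go(584,171,115);dial()"
```

```text
23.9 [578.4 165.  117.5] yawx 1.277 shift [7.3 3.6 2.5] q6 0.55 tz [-0.002 -0.001 -1.   ]
wrist peg 351 [587.3 171.6  82.1] ((587.0877685546875, 170.62741088867188), 7.982150554656982) cap 822 [607.1 237.5  55.8] drum ((607.307373046875, 237.2129669189453), 82.52117156982422)
scene peg 21 [587.7 168.7  81.1] ((586.9595336914062, 170.2169189453125), 9.275480270385742) cap 21 [607.5 232.   55.3] drum ((607.7062377929688, 235.65353393554688), 82.71637725830078)
```

{"method": "jog_arm", "body": {
  "commands": [
    [-0.1,[0.06,0.067,0],[0,0,0]],
    [-0.1,[0,0,0.4],[0,0,0]],
    [-0.1,[0,0,0.4],[0,0,0]],
    [-0.1,[0,0,0.14],[0,0,0]],
    [-1,[0,0,0],[0,0,0]],
    [-1,[0,0,0],[0,0,0]],
    [-1,[0,0,0],[0,0,0]],
    [-1,[0,0,0],[0,0,0]],
    [-1,[0,0,0],[0,0,0]],
    [-1,[0,0,0],[0,0,0]]
  ]
}}

```text
t: 25.0
ee_pos: [589.0, 168.5, 26.5]
orientation: [2.522, 1.871, 0.004]
ft_force: [-0.4, -1.3, 7.4]
width: 15.4
grasp_force: 30.0
```

```bash
cat >> h.py <<'E'
def peg():
    o=get_obs(); T=R.from_rotvec(o["orientation"]).as_matrix(); p=o['ee_pos'][:2]-[607.3,237.2]
    print("drum",np.arctan2(p[1],p[0])-.119+2.442,np.hypot(*p),"f tool",(T.T@o['ft_force']).round(1),o["width"],"yawx",np.arctan2(T[1,0],T[0,0]),"q",o["qpos"].round(2))
E
python3 -c "
from h import *
peg()"
```

```text
drum 0.4913717383862868 71.11056447527416 f tool [-1.3 -0.  -7.4] 15.401441965568472 yawx 1.2764459425850463 q [ 0.26  0.62  1.75 -0.    0.77  0.55]
```

{"method": "jog_arm", "body": {
  "commands": [
    [-1,[0.007,0.098,-0.02],[0,0,-0.178]],
    [-1,[0.007,0.098,0],[0,0,-0.178]],
    [-1,[0.007,0.098,0],[0,0,-0.178]],
    [-1,[0.007,0.098,0],[0,0,-0.178]],
    [-1,[0,0,0],[0,0,0]]
  ]
}}

```text
t: 25.5
ee_pos: [627.7, 168.6, 26.7]
orientation: [1.906, 2.496, 0.003]
ft_force: [2.2, 3.5, -5.4]
width: 15.5
grasp_force: 30.0
```

```bash
python3 -c "
from h import *
peg()"
```

```text
drum 1.0408312026752682 71.56034468942033 f tool [2.8 3.  5.4] 15.52459381150379 yawx 1.8372211452125917 q [ 0.24  0.66  1.66  0.    0.82 -0.02]
```

{"method": "jog_arm", "body": {
  "commands": [
    [-1,[0.008,0.098,0.01],[0,0,-0.178]],
    [-1,[0.007,0.098,0],[0,0,-0.178]],
    [-1,[0.007,0.098,0],[0,0,-0.178]],
    [-1,[0.007,0.098,0],[0,0,-0.178]],
    [-1,[0.007,0.098,0],[0,0,-0.178]],
    [-1,[0.007,0.098,0],[0,0,-0.178]],
    [-1,[0.007,0.098,0],[0,0,-0.178]],
    [-1,[0,0,0],[0,0,0]]
  ]
}}

```text
t: 26.3
ee_pos: [676.1, 214.8, 26.6]
orientation: [0.51, 3.097, 0.003]
ft_force: [4.2, 2.9, -1.2]
width: 15.1
grasp_force: 30.0
```

```bash
python3 -c "
from h import *
peg()"
```

```text
drum 2.0084585849494383 72.34698495497717 f tool [-3.   4.1  1.2] 15.106959182759937 yawx 2.8148850014574163 q [ 0.29  0.73  1.51  0.    0.9  -0.95]
```

{"method": "jog_arm", "body": {
  "commands": [
    [-1,[0.008,0.098,0],[0,0,-0.178]],
    [-1,[0.008,0.098,0],[0,0,-0.178]],
    [-1,[0.008,0.098,0],[0,0,-0.178]],
    [-1,[0.008,0.098,0],[0,0,-0.178]],
    [-1,[0.008,0.098,0],[0,0,-0.178]],
    [-1,[0.008,0.098,0],[0,0,-0.178]],
    [-1,[0.008,0.098,0],[0,0,-0.178]],
    [-1,[0.007,0.09,0],[0,0,-0.16]],
    [-1,[0,0,0],[0,0,0]]
  ]
}}

```text
t: 27.2
ee_pos: [658.7, 288.5, 26.7]
orientation: [-1.187, 2.901, 0.003]
ft_force: [6.5, 10.9, -8.2]
width: 15.6
grasp_force: 30.0
```

```bash
python3 -c "
from h import *
peg();go(607,237,100)"
```

```text
drum 3.1073105471456426 72.66351114845948 f tool [-12.2   3.2   8.3] 15.602980913342492 yawx -2.3647004255528525 q [ 0.4   0.74  1.49  0.    0.91 -1.95]
27.2 [658.7 288.5  26.7] yawx -2.365 shift [ 72.5  -0.5 -73.8] q6 -1.95 tz [ 0.005  0.004 -1.   ]
```

{"method": "jog_arm", "body": {
  "commands": [
    [-0.1,[0,0,0],[0,0,0]],
    [-0.1,[0,0,0],[0,0,0]],
    [-0.1,[0,0,0],[0,0,0]],
    [-0.1,[0,0,-0.45],[0,0,0]],
    [-0.1,[0,0,-0.45],[0,0,0]],
    [-0.1,[0,0,0],[0,0,0]]
  ]
}}

```text
t: 27.8
ee_pos: [661.4, 286.3, 123.1]
orientation: [-1.183, 2.898, -0.0]
ft_force: [0.5, 0.3, -0.1]
width: 39.1
grasp_force: 0.0
```

```bash
python3 -c "
from h import *
peg();dial();C=cam()
A=np.array([[C[2][0,0],0,0]]);
def px(p):
  c=C[0].T@(np.array(p)-C[1]); c=C[2]@(c/c[2]); return c[:2]
a=px([607.3-38,237.2-4.5,44]); print(a,px([607.3,237.2,58]))
im=C[3]; u,v=a.astype(int); np.savez('w9.npz',im=im,R=C[0],p=C[1],K=C[2])
cv2.imwrite('pics/w9.png',cv2.resize(im[max(0,v-90):v+90,max(0,u-120):u+120],None,fx=3.3,fy=3.3,interpolation=cv2.INTER_CUBIC)); print(max(0,v-90),max(0,u-120))
"
```

```text
drum 3.0596088672729516 73.03442331938915 f tool [-0.5 -0.1  0.1] 39.093655677857654 yawx -2.366375069613661 q [ 0.39  0.63  1.45 -0.    1.05 -1.95]
wrist peg 328 [654.7 285.7  82. ] ((655.5828857421875, 286.24444580078125), 7.815244197845459) cap 764 [606.1 236.9  55.7] drum ((606.1288452148438, 236.5267333984375), 82.63218688964844)
scene peg 19 [657.  283.9  82.3] ((657.570068359375, 286.2978210449219), 7.151358604431152) cap 36 [606.7 235.   55.7] drum ((608.1586303710938, 235.6360321044922), 83.34527587890625)
[294.66022428  76.98678653] [264.4884533  118.17777236]
0 174
```

View pics/w9.png

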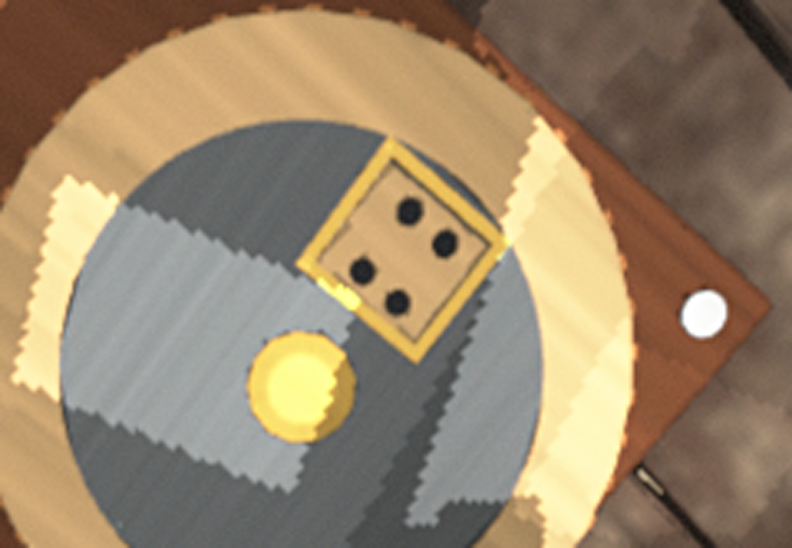

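The window shows four dots at (410,211), (444,243), (362,271) and (398,303), well centred in the rim, whose corners are (391,140), (505,243), (418,360) and (299,263).

```bash
python3 -c "
from h import *
d=np.load('w9.npz');C=(d['R'],d['p'],d['K'])
f=lambda l,z:np.mean([at(C,u/3.3+174,v/3.3,z) for u,v in l],0)[:2]
c=at(C,294/3.3+174,388/3.3,58)[:2]; c=np.array([606.1,236.7])
D=f([(410,211),(444,243),(362,271),(398,303)],43.5); W=f([(391,140),(505,243),(418,360),(299,263)],51)
for p in (D,W): q=p-c; print(p,np.hypot(*q),np.arctan2(q[1],q[0])%(2*np.pi)-np.pi)
p1=at(C,391/3.3+174,140/3.3,51)-at(C,299/3.3+174,263/3.3,51);p2=at(C,505/3.3+174,243/3.3,51)-at(C,418/3.3+174,360/3.3,51)
print([np.arctan2(-p[1],-p[0]) for p in (p1,p2)])
# lever knob
for n in ('wrist','scene'):
  im,P=pts(n); m=(P[...,2]>60)&(P[...,2]<72)&(P[...,0]>520)&(P[...,0]<700)&(P[...,1]<160)&(P[...,1]>20); q=P[m]; print(n,len(q),cv2.minEnclosingCircle(q[:,:2].astype(np.float32)) if len(q) else '')
"
```

```text
[568.88378434 234.10440292] 37.30661914602174 0.0696309602527414
[569.08096972 233.24272044] 37.180120826597175 0.09312184239137311
[np.float64(0.10385754849139882), np.float64(0.14083158371889906)]
wrist 0 
scene 25 ((625.79248046875, 65.5592041015625), 8.740059852600098)
```

Four dots stand centred: drum about 3.11, 1 mm off at most. Next, the lock lever.

{"method": "jog_arm", "body": {
  "commands": [
    [-0.1,[0.36,-0.265,0],[0,0,0]],
    [-0.1,[0.36,-0.265,0],[0,0,0]],
    [-0.1,[0.36,-0.265,0],[0,0,0]],
    [-0.1,[0.36,-0.265,0],[0,0,0]],
    [-0.1,[0.36,-0.265,0],[0,0,0]],
    [-0.1,[0,0,0],[0,0,-0.141]],
    [-0.1,[0,0,0],[0,0,0]],
    [-0.1,[0,0,0],[0,0,0]]
  ]
}}

```text
t: 28.85
ee_pos: [621.2, 64.6, 114.8]
orientation: [1.344, -2.838, -0.001]
ft_force: [0.8, 0.1, 0.2]
width: 39.5
grasp_force: 0.0
```

```bash
cat >> h.py <<'E'
def lev(p=None):
    c=np.array([692.5,147.3])
    if p is None: p=get_obs()["ee_pos"][:2]
    q=np.array(p)-c; print("lever",np.pi-(np.arctan2(q[1],q[0])-.119)%(2*np.pi),np.hypot(*q))
def kn():
  for n in ('wrist','scene'):
    im,P=pts(n); m=(P[...,2]>62)&(P[...,2]<72)&(P[...,0]>520)&(P[...,0]<700)&(P[...,1]<160)&(P[...,1]>20); q=P[m]
    if len(q)>3: c=cv2.minEnclosingCircle(q[:,:2].astype(np.float32)); print(n,len(q),c,np.median(q,0)); lev(c[0])
E
python3 -c "
from h import *
kn();go(625.8,65.6,18)"
```

```text
wrist 364 ((624.3947143554688, 66.44232940673828), 8.79312801361084) [623.76073137  65.75274119  66.29514041]
lever -0.7517977069481114 105.7179872419619
scene 23 ((626.0179443359375, 67.43191528320312), 9.258068084716797) [626.14968219  66.0996073   66.2127919 ]
lever -0.7576101442183374 103.91715297124411
28.95 [621.6  65.3 115.1] yawx -2.255 shift [-3.  -3.1 97.1] q6 -2.37 tz [-0.001 -0.    -1.   ]
```

{"method": "jog_arm", "body": {
  "commands": [
    [-0.1,[-0.04,-0.015,0],[0,0,0]],
    [-0.1,[0,0,0.4],[0,0,0]],
    [-0.1,[0,0,0.4],[0,0,0]],
    [-0.1,[0,0,0.17],[0,0,0]],
    [-1,[0,0,0],[0,0,0]],
    [-1,[0,0,0],[0,0,0]],
    [-1,[0,0,0],[0,0,0]],
    [-1,[0,0,0],[0,0,0]],
    [-1,[0,0,0],[0,0,0]],
    [-1,[0,0,0],[0,0,0]]
  ]
}}

```text
t: 29.95
ee_pos: [627.0, 66.9, 20.5]
orientation: [-1.347, 2.834, -0.002]
ft_force: [-0.3, 2.2, 7.8]
width: 17.0
grasp_force: 30.0
```

{"method": "jog_arm", "body": {
  "commands": [
    [-1,[-0.009,0.136,0],[0,0,0.1655]],
    [-1,[-0.009,0.136,0],[0,0,0.1655]],
    [-1,[-0.009,0.136,0],[0,0,0.1655]],
    [-1,[-0.009,0.136,0],[0,0,0.1655]],
    [-1,[0,0,0],[0,0,0]]
  ]
}}

```text
t: 30.45
ee_pos: [595.3, 111.8, 20.5]
orientation: [-0.569, 3.085, 0.0]
ft_force: [1.5, 0.6, 6.1]
width: 17.2
grasp_force: 30.0
```

```bash
python3 -c "
from h import *
lev();go(588.3,134.8,18);o=get_obs();print(o['width'],o['ft_force'])"
```

```text
lever -0.23119148448700866 103.477995689615
30.45 [595.3 111.8  20.5] yawx -2.777 shift [-1.7 24.   2.5] q6 -1.77 tz [ 0.004  0.001 -1.   ]
17.202239846078424 [1.48319378 0.58383316 6.09510936]
```

{"method": "jog_arm", "body": {
  "commands": [
    [-1,[-0.005,0.105,0],[0,0,0.127]],
    [-1,[-0.004,0.09,0],[0,0,0.11]],
    [-1,[0,0.03,0],[0,0,0.036]],
    [-1,[0,0,0],[0,0,0]]
  ]
}}

```text
t: 30.85
ee_pos: [590.0, 132.8, 20.5]
orientation: [-0.239, 3.128, 0.001]
ft_force: [1.6, 1.1, 6.9]
width: 17.0
grasp_force: 30.0
```

```bash
python3 -c "
from h import *
lev();o=get_obs();T=R.from_rotvec(o['orientation']).as_matrix();print(o['width'],T.T@o['ft_force'])"
```

```text
lever -0.021369993886513505 103.49645179547552
16.993925710361722 [-1.75193613  0.85014199 -6.89867449]
```

Nearly in; press gently onto the stop.

{"method": "jog_arm", "body": {
  "commands": [
    [-1,[0,0.02,0],[0,0,0.024]],
    [-1,[0,0.02,0],[0,0,0]],
    [-1,[0,0,0],[0,0,0]]
  ]
}}

```text
t: 31.15
ee_pos: [589.6, 135.9, 20.5]
orientation: [-0.211, 3.13, -0.0]
ft_force: [1.3, -2.0, 6.1]
width: 16.9
grasp_force: 30.0
```

```bash
python3 -c "
from h import *
lev();o=get_obs();T=R.from_rotvec(o['orientation']).as_matrix();print(o['width'],T.T@o['ft_force'])"
```

```text
lever 0.008670552616101723 103.52798862943254
16.859315376159998 [-1.09800652 -2.14521805 -6.06729065]
```

{"method": "jog_arm", "body": {
  "commands": [
    [-1,[0,0.015,0],[0,0,0]],
    [-1,[0,0.01,0],[0,0,0]],
    [-1,[0,0,0],[0,0,0]]
  ]
}}

```text
t: 31.45
ee_pos: [589.6, 136.1, 20.5]
orientation: [-0.212, 3.13, -0.004]
ft_force: [3.4, -13.4, 6.6]
width: 17.1
grasp_force: 30.0
```

```bash
python3 -c "
from h import *
lev();o=get_obs();T=R.from_rotvec(o['orientation']).as_matrix();print(o['width'],T.T@o['ft_force'])"
```

```text
lever 0.010262447444473466 103.56091403643885
17.062941368157187 [ -1.5391925  -13.7850235   -6.51251176]
```

At the stop (13 N). Release, lift, and check everything.

{"method": "jog_arm", "body": {
  "commands": [
    [-0.1,[0,0,0],[0,0,0]],
    [-0.1,[0,0,0],[0,0,0]],
    [-0.1,[0,0,0],[0,0,0]],
    [-0.1,[0,0,-0.45],[0,0,0]],
    [-0.1,[0,0,-0.45],[0,0,0]],
    [-0.1,[0.3,0,-0.3],[0,0,0]],
    [-0.1,[0.3,0,-0.3],[0,0,0]],
    [-0.1,[0,0,0],[0,0,0]]
  ]
}}

```text
t: 32.25
ee_pos: [526.4, 130.7, 172.2]
orientation: [-0.212, 3.131, 0.001]
ft_force: [-0.2, 0.3, 0.3]
width: 39.5
grasp_force: 0.0
```

```bash
python3 -c "
from h import *
kn();dial();block()
im,P=pts('wrist')
A=P.copy();A[...,:2]=(P[...,:2]-o_)@Q_-[10,-145]
m=(A[...,2]>95)&(A[...,2]<108)&(np.hypot(A[...,0],A[...,1])<65);q=A[m]; 
if len(q): c=np.median(q,0); print(len(q),c,-.35-np.arctan2(c[1],c[0]))
C=cam();c=C[0].T@(np.array([569,233.5,44])-C[1]);c=C[2]@(c/c[2]);u,v=c[:2].astype(int);print(u,v)
g=im[max(v-14,0):v+14,max(u-14,0):u+14].max(2)<70;n,l,s,ce=cv2.connectedComponentsWithStats(g.astype(np.uint8));print(s[1:,4],ce[1:])
k=[ce[i]+[u-14,v-14] for i in range(1,n) if s[i,4]>4]
for x in k:
  w=at(C,*x,43.5)[:2]; print(w, (np.arctan2(*(w-[606.3,236.7])[::-1])%(2*np.pi)-np.pi))
"
```

```text
wrist 222 ((586.9955444335938, 135.77964782714844), 8.908027648925781) [585.96524772 135.42690733  66.39319745]
lever 0.010237856108877175 106.1315629704487
scene 24 ((589.07861328125, 134.0816650390625), 8.707071304321289) [588.34153405 132.76788147  66.74135302]
lever -0.00812125231558003 104.26268560692642
wrist peg 0   cap 350 [604.5 236.3  55.6] drum ((600.70068359375, 223.51080322265625), 96.32389831542969)
scene peg 0   cap 16 [603.5 238.2  55.9] drum ((598.0140991210938, 222.95516967773438), 95.16613006591797)
blk 989 ((3.233306884765625, 5.048252105712891), (73.9625015258789, 117.40792846679688), 89.92825317382812) ((-5.108364105224609, 13.736614227294922), (40.15898132324219, 100.69110107421875), 89.85501861572266)
353 235
[ 8 10 12 10  8  2] [[10.5  6.5]
 [20.9  6.7]
 [ 8.5 20.5]
 [18.8 21. ]
 [11.5 27. ]
 [26.5 27. ]]
[561.07648324 227.05097452] 0.21021096761919855
[559.8096162  238.03407601] -0.028687868376195524
[577.24841094 228.37125193] 0.27919984794744224
[576.32574508 239.47971887] -0.09247239336653301
[584.33695256 233.21199729] 0.15749702228334206
```

```bash
python3 -c "
from workcell import *
print(close_job())"
```

```text
the job is handed in; nothing more can be done
None
```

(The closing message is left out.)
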